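Set the port selector to 4 and bolt it

ROBOT

A 6-joint arm with a two-finger parallel gripper is mounted at the origin on the work surface. World frame = base frame: x ahead of the robot, y to its left, z up, the work surface at z = 0. Lengths are in m, angles in rad, forces in N, time in s.
With the tool pointing down it reaches from about 0.35 to 0.775 m from the base axis. Payload 5.5 kg.
Tool frame: the origin (TCP) lies at the very end of the fingers, on their centre line; the grasp point (between the pads) lies 19 mm behind it (env.grip_point_offset is the z of the grasp point in the tool frame, in m); z points along the fingers, y is the direction in which the jaws open and shut (so a half turn about z gives the same grasp; the last joint's range is limited). The gripper opens to 85 mm and grips with 20 to 120 N. Pads are 22 mm wide; open, the fingers measure 114 mm over their backs; the gripper's body (76 mm by 85 mm) begins 54 mm behind the grasp point. The pads swing forward as they close: fully open they stand 13 mm farther back than shut.
Start: joints at [1.097, 0.313, 0.046, 1.304, 0, 1.431], TCP at [0.188, 0.543, 0.231] pointing down, gripper open.
Joint ranges: [-2.76, 2.76], [-0.86, 1.69], [-1.03, 1.26], [-2.2, 2.34], [-1.47, 1.5], [-3.14, 3.14]. Speed limits (rad/s): [2.57, 2.57, 3.14, 3.14, 3.14, 3.14].

INTERFACE

Orientations are given as a rotation vector (axis times angle).
In Python, from bench import env gives the robot as it stands. The module is installed in compiled form; this text tells all that it offers.
- The arm moves only by the shell command python3 -m handwheel 'ROWS'. ROWS is a JSON object of lists of equal length, an entry for each row: "offset": the shift along the world's x, y, z in cm, a list of three; "delta_rot": the turn, a rotation vector about the world's x, y, z in rad, a list of three; "grip": the closure, from -1 (fully open) to 1 (shut). A call has 1 to 5 rows; each row is the pose to reach, as a shift and turn from the pose commanded when the call began; what a row does not reach only later rows make up. A row lasts 1/8 s, in which the tool goes at most 62.5 mm and 10.7 degrees, less where a joint would pass 70% of its speed; a pose out of reach is approached as far as the arm can. A call with a gripper value outside its range is refused whole. The fingers move at their own pace and stop on an object; the grip force is fixed at half the most. Time passes only in rows, so rows that repeat a pose let the fingers close. It gives the time, the measured TCP pose, the force and the opening at its end, in the units of the state.
- env.state(): the state, without advancing time (a new reading comes with each control period).
- env.grab_frame(name): name is "side" or "top"; returns the picture (400x640x3 uint8, red, green, blue); there is no depth.
- env.camera_info(name): a dict with "fx", "fy", "cx", "cy" (pixels), "R" (3x3) and "t" (3): a world point X has camera coordinates R X + t. Camera axes: x right, y down, z forward; pixel columns grow to the right and rows downward; lengths in m; the calibration is good to about 2 mm. A picture is of the moment at which its call begins. camera_info takes no time and is no camera call.
- env.finish_job(): hands the job in, once; it reports no verdict.
Trained networks look in the newest picture that a camera, given by its name, has taken for a name from the list of things; names that differ only in an ending like _2 or _b are one class to them, and where a whole thing is asked for, a point or a joint stands for the part that bears it (a point fixed in the world has none). Each returns a list of dicts, best first, with "confidence" (0 to 1); they miss things now and then, are a little off and sometimes report something else, mostly with a low value. They report only what shows in the picture. A call takes as long as a camera call.
- env.cut_out(thing, camera): "pixels" (400x640 bool, what is visible of it) and "position" ([column, row] in pixels, amid what is visible of it).
The state is a dict: "time": time; "joint_pos": joint angles; "qd": joint speeds; "joint_efforts": joint torques, N m; "position": TCP position; "tool_rot": TCP orientation; "ft_force": force on the tool from outside, world axes, zero at the start; "torque": the same for the moment, N m; "opening": finger opening in m.
Only numpy, scipy, OpenCV 4.12 (cv2) and the standard library are available. Lean on these libraries where they do the work, as an engineer would, in place of code of your own. Each camera call takes 0.05 s, during which the arm holds its last target.

TASK

Set the port selector on the desk to 4: turn its number drum by the black bar until the 4 shows in the small window, and feel for its catch until the drum drops fully home there. Then slide the small metal bolt fully home over the drum's collar. Do not force the drum or the bolt, and leave everything else on the desk where it is.

Things in the scene. Friction and masses are not known exactly. Their poses are not given: they have to be found in the camera images.
- selector: White plastic box, fixed to the desk, 170 (its x) by 250 (its y) by 62 mm high; origin at the centre of its underside on the desk, z up. Its flat cover (top at 62 mm) has a window and a round hole for the drum's collar. The drum's vertical axis is at x 0, y -30 mm. At y +35 to +110 mm two rails, 12 mm high and 28 mm apart (inner sides), guide the bolt.
- window (a point): Centre of the small black-framed window (22 mm along x, 34 mm along y) in the cover, 46 mm along the selector's +x from the drum's axis, 62 mm above the desk. The numeral of the drum that lies under it shows through, upright for a viewer on the +x side.
- four (a point): Centre of the numeral 4 on the drum's upper face, 46 mm from the axis, 45 mm above the desk when the drum is home. Numerals 1 to 8 (16 mm tall, black on white) stand every 45 degrees, rising counter-clockwise seen from above. Its x axis points outwards from the drum's axis through the 4; with the 4 in mid-window it is parallel to the selector's x.
- bar (a point): Centre of the upright-sided black bar on top of the drum, by which it is turned: 44 mm long (along this point's x, the direction from the axis to the 4), 12 mm wide, 34 mm high, from 78 to 112 mm above the desk when the drum is home (this point at 95 mm, on the axis). Below it a stem of radius 9 mm, then the collar, radius 23 mm, its top at 66 mm when home.
- drum: The number drum with collar and bar, origin on its axis, at desk level when home; axes as four. It turns endlessly both ways (about 0.03 N m). A hidden tongue below enters one of its eight slots, one per numeral; then it is home and cannot turn. Else it rides 6 mm high on the tongue, and turning drops it into the next slot that comes, unless it is held higher. It starts at any number but 4 or between two.
- lift (a joint): Height of the drum above home in m: 0 home in a slot, about 0.006 riding on the tongue, 0.012 at most. A damper lets it sink softly; spring and weight press it down with 5 to 8 N. The tongue is not exactly under the window: it catches the drum with the 4 anywhere up to 11.5 degrees either side of mid-window (hidden, different each time), with only 1 degree of play either way, so it must be felt for.
- bolt (a joint): Travel of the metal bolt in m: near 0 withdrawn, 0.019 fully home. It slides along the selector's -y towards the drum's axis with about 1.5 N of friction and stays where left. Its nose (22 mm wide, 5 mm thick, underside 68 mm above the desk) passes over the collar only if the drum is home; else it runs against the collar's side after about 8 mm.
- tab (a point): The bolt's upright tab, 26 mm wide along the selector's x, 10 mm thick along its y, reaching from 61 to 93 mm above the desk; this point is the centre of its top edge. It lies 87 mm from the drum's axis along the selector's +y when the bolt is withdrawn, 68 mm when home. There is free cover behind it (+y side).
- mug: Mug, 80 mm wide and 95 mm high; a bystander. Origin at the centre of its underside.
- adapter: Black plug-in power supply, 65 x 45 x 30 mm, lying on the desk; a bystander. Origin at the centre of its underside.
- driver: Screwdriver, 160 mm; a bystander. Origin at the centre of its underside.
- stick: Memory stick, 55 mm; a bystander. Origin at the centre of its underside.
- pen: Ballpoint pen, 125 mm; a bystander. Origin at the centre of its underside.
- tin: Steel tin, 66 mm wide, 70 mm high; a bystander. Origin at the centre of its underside.
- puck: Flat white plastic gadget box, 75 x 75 x 22 mm; a bystander. Origin at the centre of its underside.

How it is judged:
By the outcome, as a careful person would: the job done as asked, in the order asked, and still so for the second after the job is handed in, with the robot touching nothing.
It also fails if it takes over 72 s, if anything falls off the work surface, if the arm or the gripper's body presses on something with over 40 N, if the wrist force passes 120 N, or if a joint passes its speed limit or range.

## Working session

There is one attempt and no reset: what is moved stays moved. The work goes in short steps, Python scripts to look and compute and a shell command to move; the robot and the scene stay as the last step left them, time stands still between calls to the robot, and variables do not carry over. Pictures are saved under pics/ and viewed, and the job is handed in when it is done.

```bash
mkdir -p pics
python3 - <<'E'
from bench import env
import cv2
for n in ("top","side"):
    f=env.grab_frame(n); cv2.imwrite(f"pics/{n}0.png",f[:,:,::-1])
    c=env.camera_info(n); print(n,{k:(v.tolist() if hasattr(v,'tolist') else v) for k,v in c.items()})
    for t in ["selector","window","four","bar","tab","bolt","drum"]:
        try:
            r=env.cut_out(t,n); print(t,[(round(x["confidence"],2),[round(float(p),1) for p in x["position"]],int(x["pixels"].sum())) for x in r[:2]])
        except Exception as e: print(t,e)
s=env.state(); print(s)
E
```

```text
top {'fx': 425.3659037666226, 'fy': 425.3659037666226, 'cx': 318.5177539299157, 'cy': 196.21595616242783, 'R': [[0.019775313474409296, -0.999395767514582, 0.028583856474031038], [-0.9845797508583152, -0.024436467543042132, -0.17322116860763698], [0.1738149912313848, -0.024717583376151746, -0.984468074594233]], 't': [-0.05003062913845554, 0.5364732695590124, 1.2367609498677625]}
selector [(0.87, [287.5, 193.5], 4849), (0.22, [166.1, 192.0], 223)]
window [(0.92, [288.5, 196.3], 4814)]
four [(0.61, [299.1, 197.3], 296), (0.2, [287.6, 196.7], 4831)]
bar [(0.87, [296.1, 194.8], 271)]
tab [(0.7, [273.4, 193.0], 146)]
bolt [(0.45, [276.9, 190.9], 180)]
drum [(0.83, [298.1, 196.7], 258), (0.38, [301.1, 195.0], 308)]
side {'fx': 501.7117528034851, 'fy': 501.7117528034851, 'cx': 324.2641362682476, 'cy': 198.91161306097948, 'R': [[0.8951094937088333, -0.4457819688472393, 0.007578292881362815], [-0.34373681843118203, -0.7008332860413933, -0.6250421624428478], [0.2839436456889382, 0.5568762352867125, -0.7805542035283477]], 't': [-0.5048071963226972, 0.23286956668086045, 1.5788039856541893]}
selec
[... 254 characters left out ...]
[314.2, 194.1], 218)]
{'time': 0.8, 'joint_pos': array([ 1.09738973e+00,  3.13151285e-01,  4.61173207e-02,  1.30358718e+00,
       -8.24805111e-06,  1.43118085e+00]), 'qd': array([ 2.28820990e-03, -1.20671925e-03,  2.05820548e-03, -6.21993225e-05,
       -1.33629722e-03,  4.52331371e-04]), 'joint_efforts': array([ 1.20696895e-04, -4.80396330e+01,  2.98790717e+01, -1.37840234e-04,
       -1.82664235e-04, -1.38943841e-05]), 'position': array([0.18843066, 0.54330622, 0.23135802]), 'tool_rot': array([5.21877102e-01, 3.09788107e+00, 2.58437327e-04]), 'ft_force': array([-0.12916197,  0.09059945, -0.31392125]), 'torque': array([-0.02049934,  0.00700664,  0.02190837]), 'opening': 0.0852985764861403}
```

Run:
```python
import cv2
a=cv2.imread("pics/top0.png")[140:250,220:370]; b=cv2.imread("pics/side0.png")[120:270,220:400]
cv2.imwrite("pics/top0c.png",cv2.resize(a,None,fx=5,fy=5,interpolation=cv2.INTER_CUBIC))
cv2.imwrite("pics/side0c.png",cv2.resize(b,None,fx=4,fy=4,interpolation=cv2.INTER_CUBIC))
```

```text
(no output)
```

View pics/top0.png

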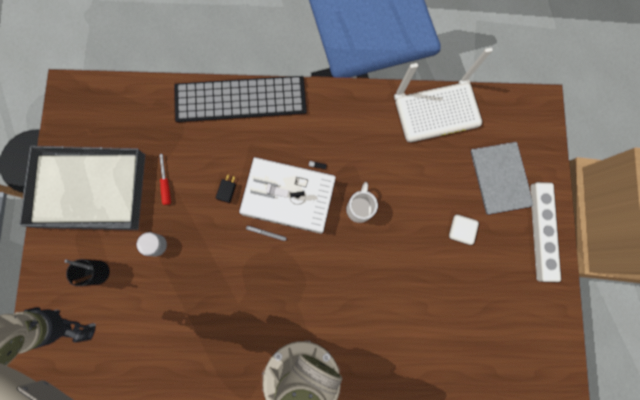

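View pics/side0.png

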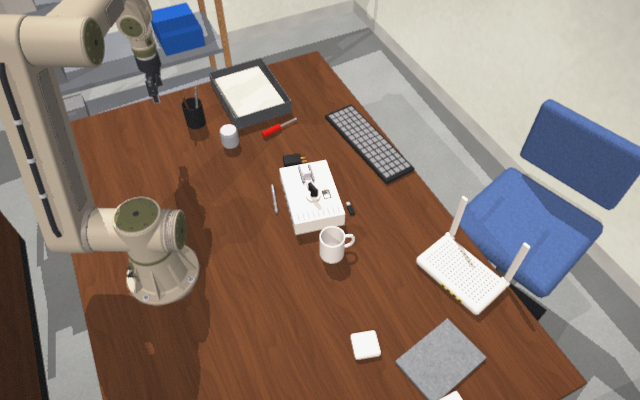

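```bash
ls pics
```

```text
side0.png
side0c.png
top0.png
top0c.png
```

View pics/top0c.png

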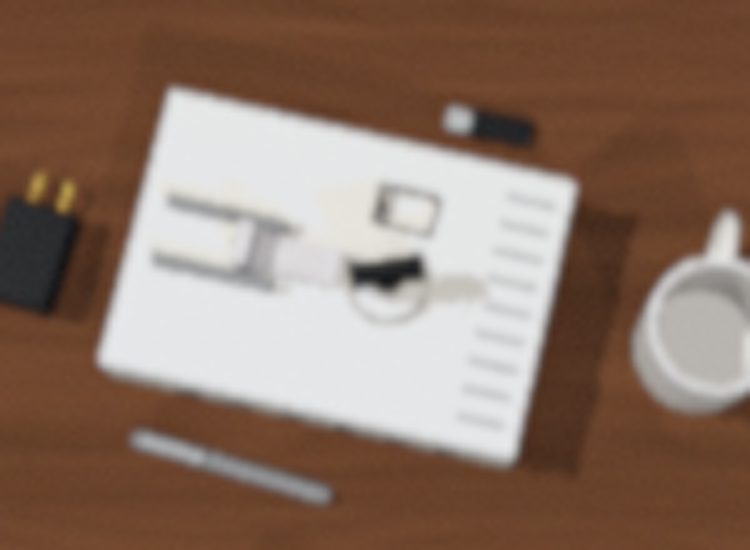

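View pics/side0c.png

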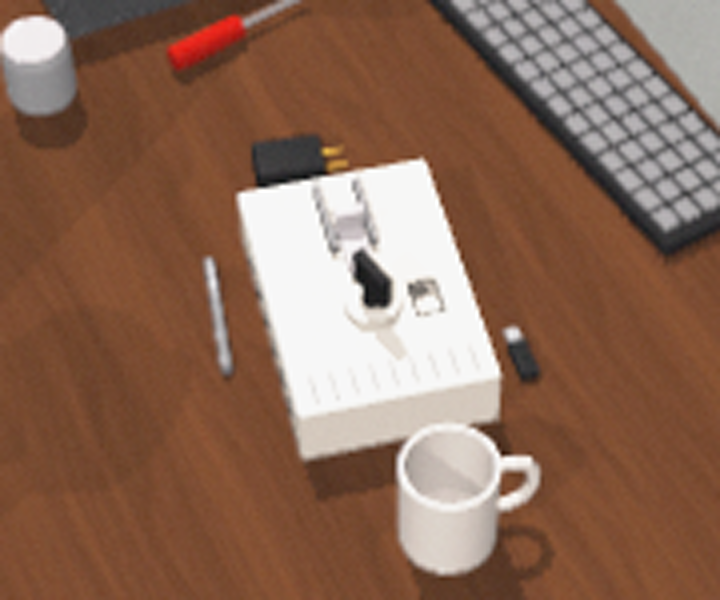

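```bash
cat > h.py <<'E'
from bench import env
import numpy as np, cv2
from scipy.optimize import least_squares
def proj(n,X):
    c=env.camera_info(n);R=np.array(c["R"]);p=np.atleast_2d(X)@R.T+np.array(c["t"])
    return np.c_[c["fx"]*p[:,0]/p[:,2]+c["cx"],c["fy"]*p[:,1]/p[:,2]+c["cy"]]
def sel(P,p):
    x,y,a=P;p=np.atleast_2d(p);c,s=np.cos(a),np.sin(a)
    return np.c_[x+c*p[:,0]-s*p[:,1],y+s*p[:,0]+c*p[:,1],p[:,2]]
def ray(n,u,v,z):
    c=env.camera_info(n);R=np.array(c["R"]);t=np.array(c["t"])
    o=-R.T@t;d=R.T@np.array([(u-c["cx"])/c["fx"],(v-c["cy"])/c["fy"],1]);return o+d*(z-o[2])/d[2]
E
python3 - <<'E'
from h import *
# corners sel: (+x,+y),(+x,-y),(-x,-y),(-x,+y)
C=np.array([[.085,.125,.062],[.085,-.125,.062],[-.085,-.125,.062],[-.085,.125,.062]])
T=np.array([[254,157.6],[335.4,176],[323,233],[239.6,213]])
S=np.array([[326.3,160],[344.5,213.8],[295,223.8],[279.3,168.8]])
for names,dat in ((["top"],[T]),(["side"],[S]),(["top","side"],[T,S])):
    f=lambda P:np.concatenate([(proj(n,sel(P,C))-d).ravel() for n,d in zip(names,dat)])
    r=least_squares(f,[.5,.0,-.2]); print(names,r.x.round(4),np.abs(r.fun).max().round(2),r.fun.round(1))
P=r.x
for n in("top","side"):
    print(n,"axis112",proj(n,sel(P,[0,-.03,.112])).round(1),"window",proj(n,sel(P,[.046,-.03,.062])).round(1),"tab",proj(n,sel(P,[0,.057,.093])).round(1))
# bar top from top image
a=ray("top",220+352/5,140+270/5,.112);b=ray("top",220+421/5,140+265/5,.112);print(a,b,np.linalg.norm(a-b),"bar ang rel sel",np.degrees(np.arctan2(*(a-b)[1::-1])-P[2]),(a+b)/2,sel(P,[0,-.03,.112]))
fs=[env.grab_frame("top").astype(float) for _ in range(6)];f=np.mean(fs,0).astype(np.uint8)
g=[env.grab_frame("side").astype(float) for _ in range(3)];g=np.mean(g,0).astype(np.uint8)
cv2.imwrite("pics/w_top.png",cv2.resize(f[168:206,270:325][:,:,::-1],None,fx=14,fy=14,interpolation=cv2.INTER_CUBIC))
cv2.imwrite("pics/w_side.png",cv2.resize(g[160:215,285:345][:,:,::-1],None,fx=10,fy=10,interpolation=cv2.INTER_CUBIC))
E
```

```text
['top'] [ 0.5376  0.0533 -0.2046] 1.2 [ 0.3  0.7 -0.3  0.8 -0.4 -1.2  0.4 -0.3]
['side'] [ 0.54    0.0539 -0.2101] 0.56 [-0.3 -0.1  0.6  0.  -0.4  0.3  0.2 -0.3]
['top', 'side'] [ 0.5386  0.0534 -0.2066] 1.48 [ 0.4  0.3 -0.3  0.6 -0.5 -1.5  0.3 -0.7 -0.8  0.1  0.3  0.2 -0.6  0.6
 -0.2 -0. ]
top axis112 [[297.5 193.5]] window [[301.4 181.8]] tab [[268.5 187.9]]
side axis112 [[312.7 187.7]] window [[326.  194.6]] tab [[306.7 172.4]]
[0.53051692 0.04417636 0.112     ] [0.53441468 0.00478237 0.112     ] 0.03958634296643226 bar ang rel sel 107.48893000039726 [0.5324658  0.02447937 0.112     ] [[0.53240013 0.02402934 0.112     ]]
```

View pics/w_top.png

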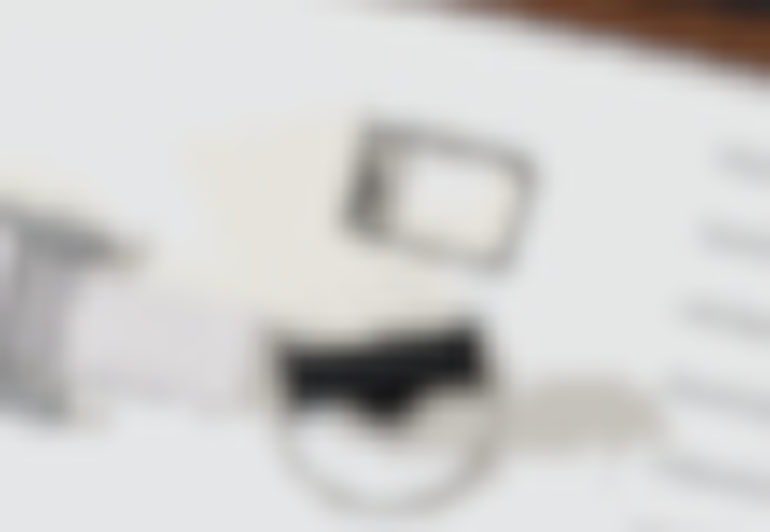

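View pics/w_side.png

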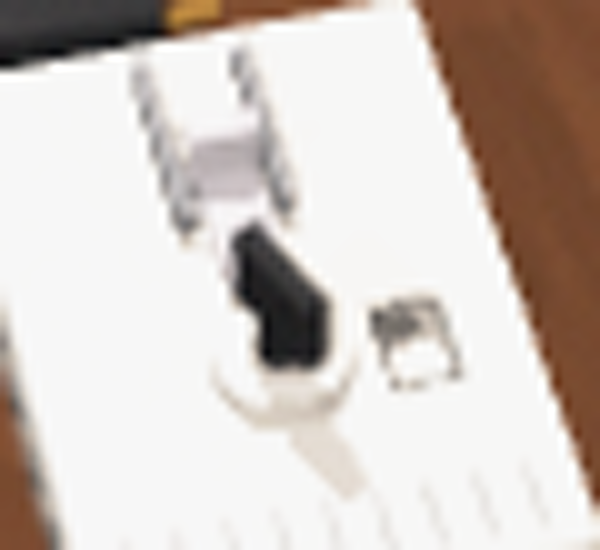

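```bash
python3 -m handwheel '{"offset":[[18,-27,3],[18,-27,3],[18,-27,3],[18,-27,3],[18,-27,3]],"delta_rot":[[0,0,0.18],[0,0,0.36],[0,0,0.54],[0,0,0.72],[0,0,0.9]],"grip":[-1,-1,-1,-1,-1]}'
python3 -c "
from bench import env;s=env.state();print(s['joint_pos'].round(3),s['ft_force'])"
```

```text
time: 1.88
position: [0.346, 0.3084, 0.2578]
tool_rot: [-0.787, 3.04, 0.0]
ft_force: [1.4, 0.8, 1.1]
opening: 0.0854
[ 0.554  0.089 -0.17   1.311  0.     0.048] [1.38527758 0.80123064 1.09567908]
```

```bash
python3 -m handwheel '{"offset":[[16,-25,0],[16,-25,0],[16,-25,0],[16,-25,0],[16,-25,0]],"delta_rot":[[0,0,0.18],[0,0,0.36],[0,0,0.54],[0,0,0.72],[0,0,0.9]],"grip":[-1,-1,-1,-1,-1]}'
python3 -m handwheel '{"offset":[[0,0,0],[0,0,0]],"delta_rot":[[0,0,0],[0,0,0]],"grip":[-1,-1]}'
cat >> h.py <<'E'
PS=[.5386,.0534,-.2066]
def st():
    s=env.state();v=np.array(s["tool_rot"]);R=cv2.Rodrigues(v)[0]
    print("t",round(s["time"],2),"pos",np.round(s["position"],4),"yang",np.degrees(np.arctan2(R[1,1],R[0,1])).round(1),"z",R[:,2].round(3),"F",s["ft_force"].round(2),"M",s["torque"].round(3),"op",round(s["opening"],4),"q6",s["joint_pos"][5].round(2))
E
python3 -c "from h import *;st()"
```

```text
time: 2.5
position: [0.4942, 0.0779, 0.2577]
tool_rot: [-1.929, 2.479, -0.0]
ft_force: [0.5, 0.6, 0.3]
opening: 0.0853
time: 2.75
position: [0.493, 0.0795, 0.2573]
tool_rot: [1.919, -2.487, -0.001]
ft_force: [0.6, -0.3, -0.2]
opening: 0.0856
t 2.75 pos [0.493  0.0795 0.2573] yang 165.3 z [-0.001  0.    -1.   ] F [ 0.57 -0.34 -0.16] M [-0.013  0.024  0.007] op 0.0856 q6 -1.32
```

```bash
python3 -m handwheel '{"offset":[[3.95,-5.55,0],[3.95,-5.55,-3],[3.95,-5.55,-6],[3.95,-5.55,-9],[3.95,-5.55,-10]],"delta_rot":[[0,0,0.18],[0,0,0.35],[0,0,0.35],[0,0,0.35],[0,0,0.35]],"grip":[-1,-1,-1,-1,-1]}'
python3 - <<'E'
from h import *
st()
for n in("side","top"):
    f=env.grab_frame(n)
    cv2.imwrite(f"pics/a_{n}.png",cv2.resize(f[130:240,240:370][:,:,::-1],None,fx=5,fy=5,interpolation=cv2.INTER_CUBIC))
E
```

```text
time: 3.38
position: [0.531, 0.0258, 0.1559]
tool_rot: [2.326, -2.109, -0.004]
ft_force: [0.0, 0.2, 0.2]
opening: 0.0853
t 3.38 pos [0.531  0.0258 0.1559] yang -174.4 z [-0.003  0.001 -1.   ] F [0.03 0.21 0.22] M [ 0.042  0.02  -0.002] op 0.0853 q6 -1.77
```

View pics/a_side.png

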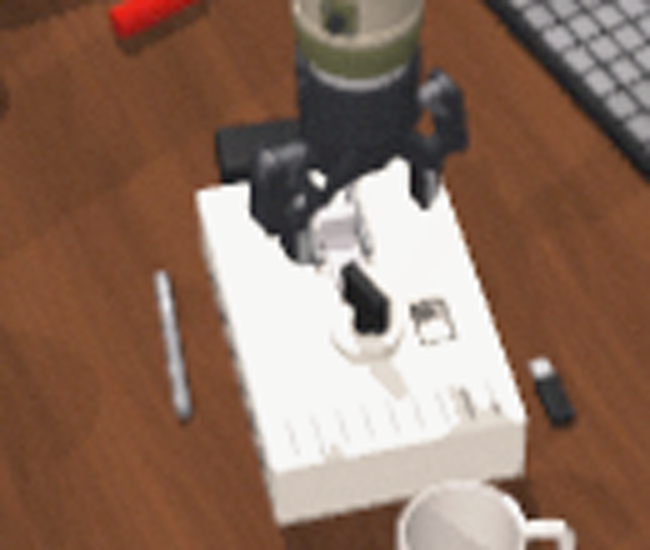

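View pics/a_top.png

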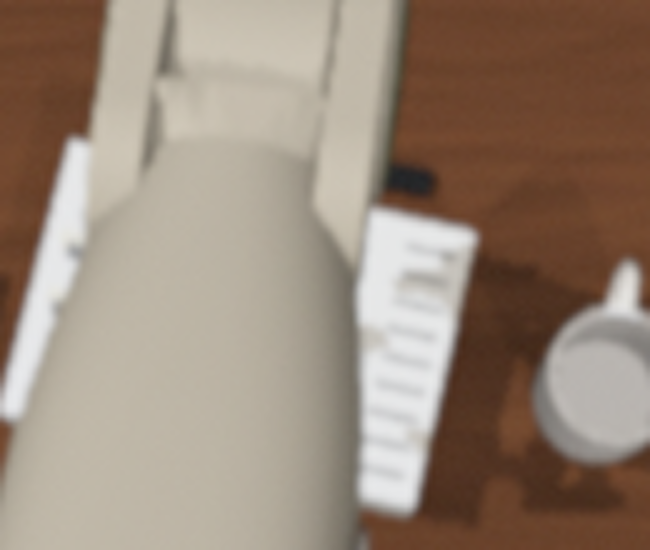

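```bash
python3 -m handwheel '{"offset":[[0.1,-0.1,-3],[0.1,-0.1,-6],[0.1,-0.1,-7],[0.1,-0.1,-7],[0.1,-0.1,-7]],"delta_rot":[[0,0,0],[0,0,0],[0,0,0],[0,0,0],[0,0,0]],"grip":[-1,-1,-1,-0.2,0.3]}'
python3 -c "from h import *;st()"
python3 -m handwheel '{"offset":[[0,0,0],[0,0,0],[0,0,0],[0,0,0]],"delta_rot":[[0,0,0],[0,0,0],[0,0,0],[0,0,0]],"grip":[0.6,0.8,1,1]}'
python3 - <<'E'
from h import *
st()
f=env.grab_frame("side")
cv2.imwrite(f"pics/b_side.png",cv2.resize(f[130:240,240:370][:,:,::-1],None,fx=5,fy=5,interpolation=cv2.INTER_CUBIC))
E
```

```text
time: 4.1
position: [0.535, 0.023, 0.089]
tool_rot: [-2.324, 2.111, -0.003]
ft_force: [-0.6, 0.4, 0.4]
opening: 0.0515
t 4.1 pos [0.535 0.023 0.089] yang -174.5 z [ 0.002 -0.    -1.   ] F [-0.58  0.41  0.37] M [-0.04   0.016 -0.062] op 0.0515 q6 -1.77
time: 4.6
position: [0.534, 0.0231, 0.0882]
tool_rot: [-2.324, 2.112, -0.0]
ft_force: [-2.4, 1.2, 5.2]
opening: 0.0113
t 4.6 pos [0.534  0.0231 0.0882] yang -174.5 z [ 0.001  0.    -1.   ] F [-2.45  1.2   5.22] M [ 0.253  0.286 -0.192] op 0.0113 q6 -1.77
```

View pics/b_side.png

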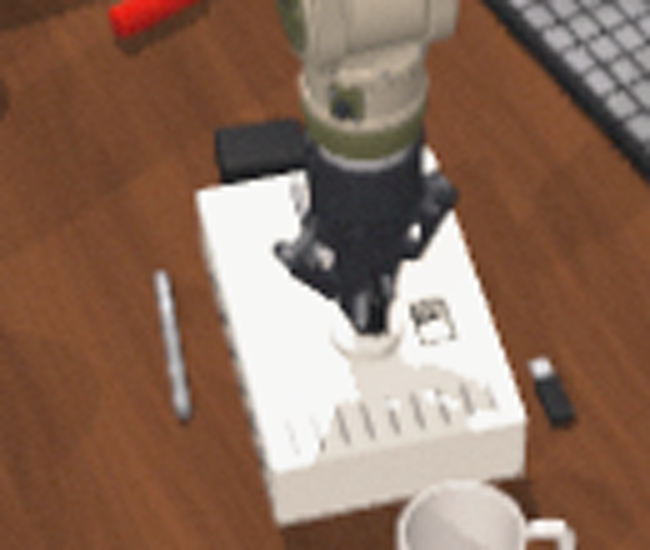

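```bash
python3 -m handwheel '{"offset":[[0,0,0.2],[0,0,0.35],[0,0,0.35],[0,0,0.35]],"delta_rot":[[0,0,0],[0,0,0],[0,0,0],[0,0,0]],"grip":[1,1,1,1]}'
python3 -c "from h import *;st()"
python3 -m handwheel '{"offset":[[0,0,0],[0,0,0],[0,0,0],[0,0,0]],"delta_rot":[[0,0,-0.05],[0,0,-0.1],[0,0,-0.1],[0,0,-0.1]],"grip":[1,1,1,1]}'
python3 -c "from h import *;st()"
```

```text
time: 5.15
position: [0.534, 0.0231, 0.0906]
tool_rot: [-2.325, 2.112, 0.0]
ft_force: [3.1, 1.1, -6.3]
opening: 0.0114
t 5.15 pos [0.534  0.0231 0.0906] yang -174.5 z [-0.  0. -1.] F [ 3.14  1.11 -6.32] M [ 0.244 -0.765 -0.033] op 0.0114 q6 -1.77
time: 5.65
position: [0.5338, 0.0231, 0.0908]
tool_rot: [2.218, -2.225, -0.001]
ft_force: [1.6, 1.1, -7.2]
opening: 0.0111
t 5.65 pos [0.5338 0.0231 0.0908] yang 179.8 z [-0.  0. -1.] F [ 1.57  1.09 -7.23] M [ 0.367 -0.651  0.009] op 0.0111 q6 -1.67
```

```bash
python3 -m handwheel '{"offset":[[0,0,0.1],[0,0,0.1],[0,0,0.1],[0,0,0.1]],"delta_rot":[[0,0,-0.1],[0,0,-0.2],[0,0,-0.2],[0,0,-0.2]],"grip":[1,1,1,1]}'
python3 - <<'E'
from h import *
st()
g=np.mean([env.grab_frame("side").astype(float) for _ in range(4)],0).astype(np.uint8)
cv2.imwrite("pics/c_side.png",cv2.resize(g[175:210,300:350][:,:,::-1],None,fx=14,fy=14,interpolation=cv2.INTER_CUBIC))
cv2.imwrite("pics/c_raw.png",g[:,:,::-1])
E
```

```text
time: 6.15
position: [0.5335, 0.0231, 0.0918]
tool_rot: [1.986, -2.434, -0.001]
ft_force: [1.4, 0.4, -6.7]
opening: 0.0114
t 6.15 pos [0.5335 0.0231 0.0918] yang 168.4 z [-0.001  0.    -1.   ] F [ 1.39  0.39 -6.75] M [ 0.458 -0.367 -0.014] op 0.0114 q6 -1.48
```

View pics/c_side.png

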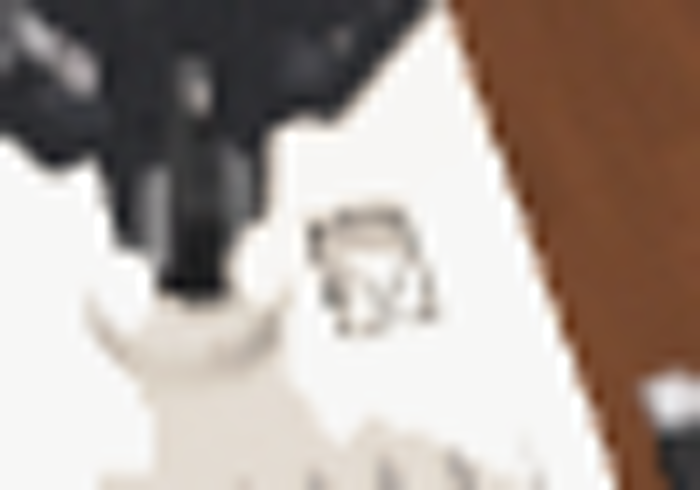

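```bash
cat >> h.py <<'E'
def rect(g,n,z,P=PS,S=10,hw=25):
    # up = toward axis (-x sel), right = +y sel ; S px/mm
    src=[];dst=[]
    for dx,dy in((-hw,-hw),(-hw,hw),(hw,hw),(hw,-hw)):
        src.append(proj(n,sel(P,[.046+dx/1e3,-.03+dy/1e3,z]))[0]);dst.append([(dy+hw)*S,(dx+hw)*S])
    H=cv2.getPerspectiveTransform(np.float32(src),np.float32(dst))
    return cv2.warpPerspective(g,H,(2*hw*S,2*hw*S),flags=cv2.INTER_CUBIC)
E
python3 - <<'E'
from h import *
g=cv2.imread("pics/c_raw.png")
r=rect(g,"side",.062);r2=rect(g,"side",.055)
cv2.imwrite("pics/c_rect.png",cv2.resize(np.hstack([r,r2]),(800,400)))
E
```

```text
(no output)
```

View pics/c_rect.png

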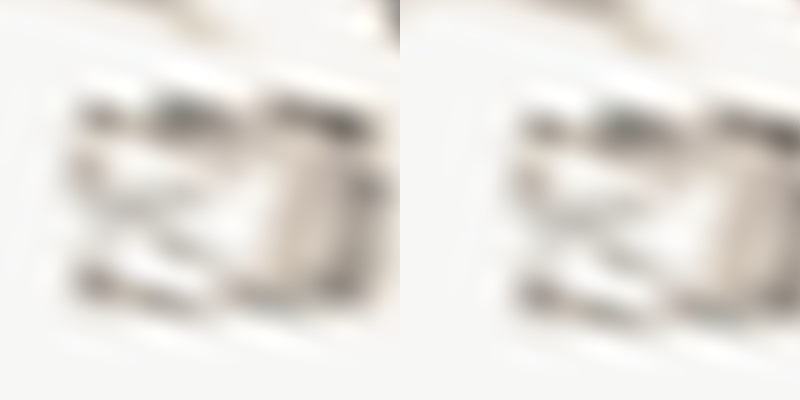

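```bash
cat >> h.py <<'E'
def digit(d,font=cv2.FONT_HERSHEY_SIMPLEX,th=10):
    im=np.zeros((160,140),np.uint8) # 10px/mm
    (w,h),b=cv2.getTextSize(str(d),font,1,1);s=(160-th)/21.0
    (w,h),b=cv2.getTextSize(str(d),font,s,th)
    cv2.putText(im,str(d),((140-w)//2,160-th//2),font,s,255,th,cv2.LINE_AA)
    return im
def template(n,d,ang,z,P=PS,th=18,font=cv2.FONT_HERSHEY_SIMPLEX,box=(300,175,350,210),K=8,dxy=(0,0)):
    im=digit(d,font,th); a=np.radians(ang)
    src=np.float32([[0,0],[140,0],[140,160],[0,160]]);dst=[]
    for u,v in src:
        r=.046+(v-80)/1e4; t=(u-70)/1e4
        x,y=r*np.cos(a)-t*np.sin(a), r*np.sin(a)+t*np.cos(a)
        q=proj(n,sel(P,[x,-.03+y,z]))[0]; dst.append(((q-np.array(box[:2])+.5+np.array(dxy))*K))
    H=cv2.getPerspectiveTransform(src,np.float32(dst))
    W,Hh=(box[2]-box[0]),(box[3]-box[1])
    big=cv2.warpPerspective(im,H,(W*K,Hh*K),flags=cv2.INTER_AREA)
    return cv2.resize(big,(W,Hh),interpolation=cv2.INTER_AREA)/255.
def rank(g,n,ang,z,digits=range(1,9),box=(300,175,350,210),inn=(7.5,14)):
    gr=cv2.cvtColor(g,cv2.COLOR_BGR2GRAY).astype(float)[box[1]:box[3],box[0]:box[2]]
    # mask: interior of window
    poly=[]
    for dx,dy in((-inn[0],-inn[1]),(-inn[0],inn[1]),(inn[0],inn[1]),(inn[0],-inn[1])):
        poly.append((proj(n,sel(PS,[.046+dx/1e3,-.03+dy/1e3,.062]))[0]-np.array(box[:2]))*16)
    m=np.zeros(gr.shape,np.uint8);cv2.fillPoly(m,[np.int32(np.round(poly))],1,shift=4);m=m>0
    out={}
    for d in digits:
        best=(-9,)
        for th in(14,22,30):
            for dx in np.arange(-1,1.01,.25):
                for dy in np.arange(-1,1.01,.25):
                    T=cv2.GaussianBlur(template(n,d,ang,z,th=th,box=box,dxy=(dx,dy)),(0,0),.4)
                    c=np.corrcoef(-gr[m],T[m])[0,1]
                    if c>best[0]: best=(round(c,3),th,dx,dy)
        out[d]=best
    return out,gr,m
E
python3 - <<'E'
from h import *
g=cv2.imread("pics/c_raw.png")
o,gr,m=rank(g,"side",0.2,.054)
for k in o: print(k,o[k])
np.set_printoptions(linewidth=200)
print(np.where(m,gr,-1)[12:26,19:34].astype(int))
E
```

```text
Traceback (most recent call last):
  File "h.py", line 54, in rank
    T=cv2.GaussianBlur(template(n,d,ang,z,th=th,box=box,dxy=(dx,dy)),(0,0),.4)
                       ~~~~~~~~^^^^^^^^^^^^^^^^^^^^^^^^^^^^^^^^^^^^^
  File "h.py", line 36, in template
    q=proj(n,sel(P,[x,-.03+y,z]))[0]; dst.append(((q-np.array(box[:2])+.5+np.array(dxy))*K))
      ~~~~^^^^^^^^^^^^^^^^^^^^^^^
  File "h.py", line 5, in proj
    c=env.camera_info(n);R=np.array(c["R"]);p=np.atleast_2d(X)@R.T+np.array(c["t"])
ValueError: time passes only in moves, steps and waits
```

```bash
python3 - <<'E'
s=open("h.py").read()
s=s.replace("def proj(","_C={}\ndef ci(n):\n    if n not in _C:_C[n]=env.camera_info(n)\n    return _C[n]\ndef proj(",1).replace("c=env.camera_info(n)","c=ci(n)")
open("h.py","w").write(s)
E
python3 - <<'E'
from h import *
g=cv2.imread("pics/c_raw.png")
o,gr,m=rank(g,"side",0.2,.054)
for k in o: print(k,o[k])
np.set_printoptions(linewidth=200)
print(np.where(m,gr,-1)[12:26,19:34].astype(int)); st()
E
```

```text
1 (np.float64(0.29), 14, np.float64(-0.75), np.float64(-0.75))
2 (np.float64(0.218), 14, np.float64(-0.25), np.float64(-1.0))
3 (np.float64(0.247), 14, np.float64(-1.0), np.float64(0.0))
4 (np.float64(0.122), 14, np.float64(-0.25), np.float64(-0.5))
5 (np.float64(0.068), 14, np.float64(-1.0), np.float64(0.25))
6 (np.float64(0.103), 22, np.float64(-0.25), np.float64(-0.75))
7 (np.float64(0.356), 14, np.float64(-0.25), np.float64(-1.0))
8 (np.float64(0.094), 22, np.float64(-1.0), np.float64(0.5))
[[ -1  -1  -1  -1  -1  -1  -1  -1  -1  -1  -1  -1  -1  -1  -1]
 [ -1  -1  -1  -1  -1  -1  -1  -1  -1  -1  -1  -1  -1  -1  -1]
 [ -1  -1  -1  -1  -1  -1  -1  -1  -1  -1  -1  -1  -1  -1  -1]
 [ -1  -1  -1  -1  -1  -1  -1  -1  -1  -1  -1  -1  -1  -1  -1]
 [ -1  -1  -1  -1  -1  -1  -1 198 194  -1  -1  -1  -1  -1  -1]
 [ -1  -1  -1  -1 198 199 200 200 204  -1  -1  -1  -1  -1  -1]
 [ -1  -1  -1  -1 192 216 240 241 241 223  -1  -1  -1  -1  -1]
 [ -1  -1  -1  -1  -1 196 221 239 245 215  -1  -1  -1  -1  -1]
 [ -1  -1  -1  -1  -1 179 228 207 225 198  -1  -1  -1  -1  -1]
 [ -1  -1  -1  -1  -1 159 238 219 196 230 245  -1  -1  -1  -1]
 [ -1  -1  -1  -1  -1  -1 241 227 197 216 215  -1  -1  -1  -1]
 [ -1  -1  -1  -1  -1  -1 215 189 210  -1  -1  -1  -1  -1  -1]
 [ -1  -1  -1  -1  -1  -1  -1  -1  -1  -1  -1  -1  -1  -1  -1]
 [ -1  -1  -1  -1  -1  -1  -1  -1  -1  -1  -1  -1  -1  -1  -1]]
t 6.35 pos [0.5335 0.0231 0.0917] yang 168.4 z [-0.001  0.    -1.   ] F [ 0.54  1.69 -7.04] M [ 0.496 -0.283  0.016] op 0.0111 q6 -1.47
```

```bash
python3 -m handwheel '{"offset":[[0,0,0],[0,0,0],[0,0,4],[0,0,9],[-2,5,12]],"delta_rot":[[0,0,0],[0,0,0],[0,0,0],[0,0,0],[0,0,0]],"grip":[-0.2,-1,-1,-1,-1]}'
python3 -m handwheel '{"offset":[[-3,6,1],[-5,12,1],[-7,18,1],[-9,24,1],[-9,24,1]],"delta_rot":[[0,0,0],[0,0,0],[0,0,0],[0,0,0],[0,0,0]],"grip":[-1,-1,-1,-1,-1]}'
python3 - <<'E'
from h import *
st()
g=np.mean([env.grab_frame("side").astype(float) for _ in range(4)],0).astype(np.uint8)[:,:,::-1]
f=np.mean([env.grab_frame("top").astype(float) for _ in range(4)],0).astype(np.uint8)[:,:,::-1]
cv2.imwrite("pics/d_side.png",g);cv2.imwrite("pics/d_top.png",f)
a=cv2.resize(g[172:212,300:350],None,fx=8,fy=8,interpolation=cv2.INTER_CUBIC);b=cv2.resize(f[165:205,275:325],None,fx=8,fy=8,interpolation=cv2.INTER_CUBIC)
cv2.imwrite("pics/d.png",np.hstack([a,b]))
E
```

```text
time: 6.98
position: [0.5164, 0.0711, 0.2151]
tool_rot: [-1.975, 2.439, -0.007]
ft_force: [1.2, 1.4, 0.1]
opening: 0.0853
time: 7.6
position: [0.4224, 0.3162, 0.2226]
tool_rot: [-1.99, 2.429, -0.0]
ft_force: [-0.8, -0.7, -0.3]
opening: 0.0854
t 7.6 pos [0.4224 0.3162 0.2226] yang 168.6 z [ 0.001  0.001 -1.   ] F [-0.83 -0.66 -0.3 ] M [0.004 0.022 0.065] op 0.0854 q6 -0.88
```

View pics/d.png

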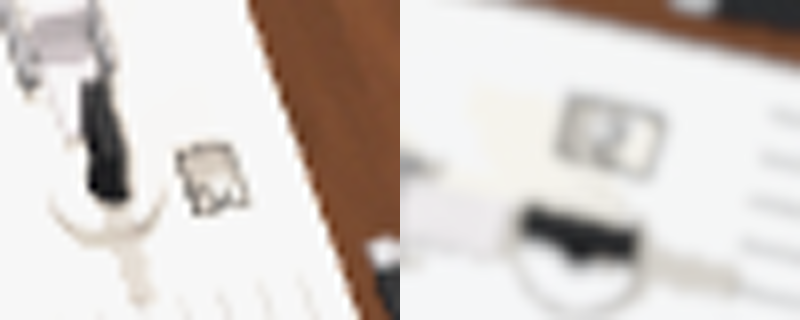

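Run:
```python
from h import *
f=cv2.imread("pics/d_top.png");g=cv2.imread("pics/d_side.png")
z=.048
cv2.imwrite("pics/d_rect.png",cv2.resize(np.hstack([rect(f,"top",z),rect(g,"side",z)]),(800,400)))
# align window: print raw gray
np.set_printoptions(linewidth=200)
gr=cv2.cvtColor(f,cv2.COLOR_BGR2GRAY);print(proj("top",sel(PS,[.046,-.03,.062])),proj("top",sel(PS,[.046,-.03,z])));print(gr[174:190,291:312])
for box,n,im in(((275,165,325,205),"top",f),((300,172,350,212),"side",g)):
    o,_,_=rank(im,n,0.,z,box=box)
    print(n,{k:float(o[k][0]) for k in o})
```

```text
[[301.36893913 181.81642738]] [[301.42022502 182.77028415]]
[[246 246 246 246 246 245 246 246 246 246 246 246 246 246 246 246 246 246 246 246 246]
 [246 246 246 245 242 238 240 241 242 243 244 245 246 246 246 246 246 246 246 246 246]
 [245 245 246 243 232 218 219 223 225 231 235 239 242 243 244 246 246 246 246 246 246]
 [243 244 244 239 218 190 185 190 196 205 211 218 225 231 235 239 242 245 246 246 246]
 [243 243 243 234 206 179 182 189 192 196 190 191 199 208 212 219 228 239 245 246 246]
 [243 243 242 230 196 179 192 203 209 207 194 191 199 207 204 195 201 228 243 246 246]
 [243 243 240 223 189 182 196 208 217 213 197 192 209 226 225 207 193 219 240 246 246]
 [243 243 237 214 183 185 196 206 215 212 196 186 211 235 238 223 202 222 241 246 246]
 [243 242 234 205 178 185 195 200 198 193 188 191 219 239 239 223 210 230 244 246 246]
 [243 242 232 199 173 180 193 195 179 178 188 207 231 241 235 217 215 235 245 246 246]
 [243 243 235 212 190 183 192 193 173 170 187 212 233 239 229 211 222 240 246 246 246]
 [243 243 241 233 220 210 207 204 187 173 178 200 219 227 218 209 230 244 246 246 246]
 [243 243 243 242 238 234 232 228 219 208 204 208 209 211 206 212 235 245 246 246 246]
 [243 243 243 243 243 241 239 237 236 233 233 232 226 219 217 227 240 246 246 246 246]
 [239 239 241 241 241 240 238 237 236 236 239 241 240 238 238 241 245 246 246 246 246]
 [220 222 229 234 235 237 238 238 235 234 236 238 242 245 246 246 246 246 246 246 246]]
top {1: 0.411, 2: 0.439, 3: 0.437, 4: 0.4, 5: 0.392, 6: 0.413, 7: 0.535, 8: 0.418}
side {1: 0.524, 2: 0.579, 3: 0.519, 4: 0.499, 5: 0.549, 6: 0.545, 7: 0.587, 8: 0.501}
```

View pics/d_rect.png

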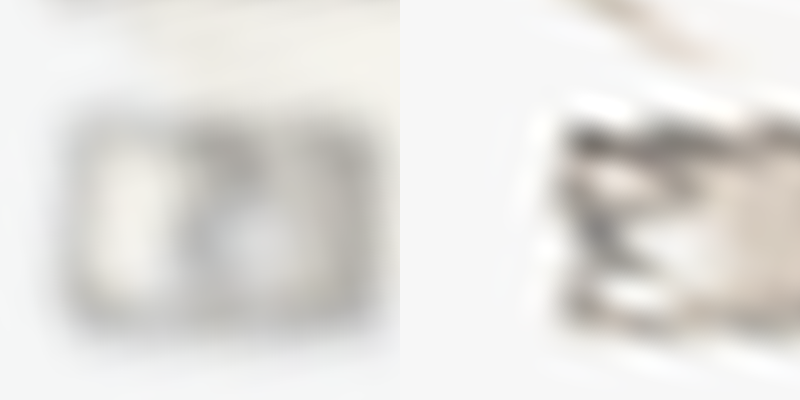

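```bash
cat > fit.py <<'E'
from h import *
import itertools
def win(n,box,P,inn,z=.062,K=8,off=(0,0)):
    poly=[]
    for dx,dy in((-1,-1),(-1,1),(1,1),(1,-1)):
        poly.append((proj(n,sel(P,[.046+dx*inn[0]/1e3+off[0]/1e3,-.03+dy*inn[1]/1e3+off[1]/1e3,z]))[0]-np.array(box[:2])+.5)*K)
    m=np.zeros(((box[3]-box[1])*K,(box[2]-box[0])*K),np.float32);cv2.fillPoly(m,[np.int32(np.round(poly))],1)
    return m
def down(m,K=8,s=.6):
    m=cv2.GaussianBlur(m,(0,0),s*K) ;h,w=m.shape
    return cv2.resize(m,(w//K,h//K),interpolation=cv2.INTER_AREA)
def big(n,d,ang,z,P,th,box,font,K=8):
    im=digit(d,font,th); a=np.radians(ang)
    src=np.float32([[0,0],[140,0],[140,160],[0,160]]);dst=[]
    for u,v in src:
        r=.046+(v-80)/1e4; t=(u-70)/1e4
        x,y=r*np.cos(a)-t*np.sin(a), r*np.sin(a)+t*np.cos(a)
        dst.append((proj(n,sel(P,[x,-.03+y,z]))[0]-np.array(box[:2])+.5)*K)
    H=cv2.getPerspectiveTransform(src,np.float32(dst))
    return cv2.warpPerspective(im,H,((box[2]-box[0])*K,(box[3]-box[1])*K)).astype(np.float32)/255
def fitn(f,n,box,angs,zs,digits,s,shifts):
    gr=cv2.cvtColor(f,cv2.COLOR_BGR2GRAY).astype(float)[box[1]:box[3],box[0]:box[2]]
    res={}
    for sx,sy in shifts:
        P=[PS[0]+sx,PS[1]+sy,PS[2]]
        W=win(n,box,P,(9.5,15.5));F=win(n,box,P,(12.5,18.5));frame=np.clip(F-W,0,1)
        region=down(win(n,box,P,(13,19)),s=.3)>.5
        Wd=down(W,s=s);Fd=down(frame,s=s)
        for z in zs:
          shd=[down(W*win(n,box,P,(30,20),z=z,off=(0,20+e)),s=s) for e in(-8,-4,0,4,8)]
          for d in digits:
            for ang in angs:
              for th in(16,24):
                T=down(big(n,d,ang,z,P,th,box,cv2.FONT_HERSHEY_SIMPLEX)*W,s=s)
                for sh in shd:
                    A=np.stack([x[region] for x in(np.ones_like(T),Wd,Fd,T,sh)],1);y=gr[region]
                    c,*_=np.linalg.lstsq(A,y,rcond=None);e=np.sqrt(np.mean((A@c-y)**2))
                    if c[3]>0: continue
                    if d not in res or e<res[d][0]: res[d]=(round(float(e),2),ang,th,z,sx,sy,c.round(0).tolist())
    return res
E
cat > run.py <<'E'
import sys
from fit import *
tag,a0=sys.argv[1],float(sys.argv[2]);digs=[int(c) for c in sys.argv[3]]
sh=[(x/1e3,y/1e3) for x in(-3,-1.5,0,1.5,3) for y in(-3,-1.5,0,1.5,3)]
for n,box,s in(("top",(285,168,320,200),.8),("side",(308,178,345,208),.4)):
    f=cv2.imread(f"pics/{tag}_{n}.png")
    r=fitn(f,n,box,(a0-5,a0,a0+5),(.046,.051),digs,s,sh)
    for k in r: print(n,k,r[k])
E
time python3 run.py d 0 12345678
```

```text
top 1 (7.04, 0.0, 16, 0.046, 0.0015, 0.003, [250.0, 17.0, -103.0, -54.0, -65.0])
top 2 (6.53, 0.0, 24, 0.046, 0.0015, 0.0015, [246.0, 6.0, -102.0, -50.0, -46.0])
top 3 (6.8, -5.0, 16, 0.046, 0.0015, 0.0015, [247.0, 10.0, -104.0, -75.0, -54.0])
top 4 (7.18, -5.0, 16, 0.051, 0.0015, 0.0015, [247.0, 9.0, -104.0, -51.0, -54.0])
top 5 (7.37, -5.0, 24, 0.051, 0.0015, 0.0015, [246.0, 14.0, -102.0, -46.0, -58.0])
top 6 (7.08, 0.0, 24, 0.051, 0.0015, 0.0015, [246.0, 5.0, -103.0, -37.0, -46.0])
top 7 (6.24, 0.0, 16, 0.046, 0.0015, 0.0015, [244.0, 4.0, -98.0, -109.0, -43.0])
top 8 (7.02, 0.0, 24, 0.046, 0.0015, 0.0015, [246.0, 6.0, -103.0, -35.0, -47.0])
side 1 (21.69, 0.0, 24, 0.046, 0.0015, 0.003, [265.0, -10.0, -157.0, -99.0, -44.0])
side 2 (19.36, 0.0, 16, 0.046, 0.0015, 0.003, [270.0, 1.0, -167.0, -256.0, -58.0])
side 3 (20.98, -5.0, 24, 0.046, 0.0015, 0.003, [270.0, 24.0, -164.0, -170.0, -83.0])
side 4 (21.31, -5.0, 24, 0.051, 0.0015, 0.003, [269.0, -20.0, -165.0, -94.0, -38.0])
side 5 (20.41, -5.0, 24, 0.046, 0.0015, 0.003, [272.0, 28.0, -170.0, -204.0, -89.0])
side 6 (19.78, 0.0, 16, 0.051, 0.0015, 0.003, [268.0, -19.0, -163.0, -150.0, -41.0])
side 7 (20.16, 0.0, 16, 0.051, 0.0015, 0.003, [262.0, -33.0, -152.0, -161.0, -21.0])
side 8 (19.29, 0.0, 16, 0.051, 0.0015, 0.003, [269.0, -11.0, -165.0, -163.0, -50.0])
real	0m16.721s
user	0m17.046s
sys	0m0.267s
```

```bash
python3 -m handwheel '{"offset":[[2.2,-6,0],[4.5,-12,0],[6.7,-18,0],[9,-24,0],[11.1,-29.2,0]],"delta_rot":[[0,0,0],[0,0,0],[0,0,0],[0,0,0],[0,0,0]],"grip":[-1,-1,-1,-1,-1]}'
python3 -m handwheel '{"offset":[[0,0,-3],[0,0,-8],[0,0,-10],[0,0,-10]],"delta_rot":[[0,0,0],[0,0,0],[0,0,0],[0,0,0]],"grip":[-1,-1,-1,-1]}'
python3 - <<'E'
from h import *
st()
g=env.grab_frame("side")
cv2.imwrite("pics/e_side.png",cv2.resize(g[130:240,240:370][:,:,::-1],None,fx=5,fy=5,interpolation=cv2.INTER_CUBIC))
E
```

```text
time: 8.62
position: [0.5353, 0.0179, 0.2222]
tool_rot: [-1.981, 2.438, -0.001]
ft_force: [0.8, -0.5, -0.1]
opening: 0.0854
time: 9.12
position: [0.5332, 0.0201, 0.1202]
tool_rot: [1.979, -2.436, -0.005]
ft_force: [-0.1, 0.3, 0.3]
opening: 0.085
t 9.12 pos [0.5332 0.0201 0.1202] yang 168.2 z [-0.004  0.    -1.   ] F [-0.07  0.25  0.31] M [-0.008  0.04  -0.014] op 0.085 q6 -1.48
```

View pics/e_side.png

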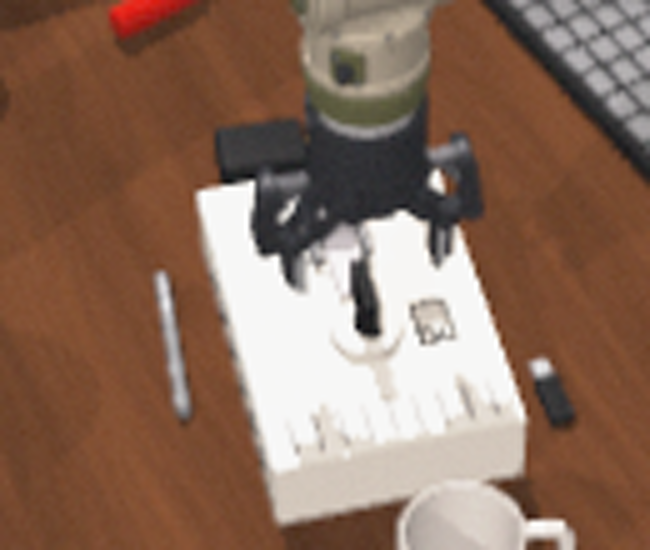

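```bash
python3 -m handwheel '{"offset":[[0,0.4,-2],[0,0.4,-3.6],[0,0.4,-3.6],[0,0.4,-3.6],[0,0.4,-3.6]],"delta_rot":[[0,0,0],[0,0,0],[0,0,0],[0,0,0],[0,0,0]],"grip":[-1,-1,-0.2,0.4,0.8]}'
python3 -m handwheel '{"offset":[[0,0,0],[0,0,0],[0,0,0]],"delta_rot":[[0,0,0],[0,0,0],[0,0,0]],"grip":[1,1,1]}'
python3 -c "from h import *;st()"
python3 -m handwheel '{"offset":[[0,0,0.2],[0,0,0.35],[0,0,0.35],[0,0,0.35]],"delta_rot":[[0,0,0],[0,0,0],[0,0,0],[0,0,0]],"grip":[1,1,1,1]}'
python3 -c "from h import *;st()"
python3 -m handwheel '{"offset":[[0,0,0],[0,0,0],[0,0,0]],"delta_rot":[[0,0,-0.03],[0,0,-0.06],[0,0,-0.06]],"grip":[1,1,1]}'
python3 -c "from h import *;st()"
```

```text
time: 9.8
position: [0.5355, 0.0249, 0.0868]
tool_rot: [-1.983, 2.435, -0.002]
ft_force: [-0.1, -1.2, -0.1]
opening: 0.032
time: 10.18
position: [0.5344, 0.0252, 0.0864]
tool_rot: [1.984, -2.436, -0.001]
ft_force: [-3.4, 1.1, 5.9]
opening: 0.0111
t 10.18 pos [0.5344 0.0252 0.0864] yang 168.3 z [-0.001  0.    -1.   ] F [-3.4   1.14  5.87] M [ 0.084  0.633 -0.001] op 0.0111 q6 -1.47
time: 10.68
position: [0.5344, 0.0251, 0.0889]
tool_rot: [1.983, -2.436, -0.002]
ft_force: [-0.1, -0.0, -6.7]
opening: 0.0112
t 10.68 pos [0.5344 0.0251 0.0889] yang 168.3 z [-0.001  0.    -1.   ] F [-0.13 -0.01 -6.69] M [0.099 0.038 0.05 ] op 0.0112 q6 -1.47
time: 11.05
position: [0.5345, 0.0251, 0.0893]
tool_rot: [1.909, -2.495, -0.001]
ft_force: [-1.8, -0.1, -7.1]
opening: 0.0112
t 11.05 pos [0.5345 0.0251 0.0893] yang 164.8 z [-0.001  0.    -1.   ] F [-1.76 -0.11 -7.11] M [ 0.11   0.225 -0.037] op 0.0112 q6 -1.41
```

```bash
python3 -m handwheel '{"offset":[[0,0,0],[0,0,0],[0,0,0],[0,0,0],[0,0,0]],"delta_rot":[[0,0,-0.12],[0,0,-0.24],[0,0,-0.36],[0,0,-0.48],[0,0,-0.6]],"grip":[1,1,1,1,1]}'
python3 -c "from h import *;st()"
python3 -m handwheel '{"offset":[[0,0,0],[0,0,0],[0,0,0],[0,0,0],[0,0,0]],"delta_rot":[[0,0,-0.12],[0,0,-0.24],[0,0,-0.36],[0,0,-0.48],[0,0,-0.6]],"grip":[1,1,1,1,1]}'
python3 -c "from h import *;st()"
```

```text
time: 11.68
position: [0.5344, 0.0251, 0.0893]
tool_rot: [1.081, -2.949, -0.001]
ft_force: [-1.5, -0.1, -7.5]
opening: 0.011
t 11.68 pos [0.5344 0.0251 0.0893] yang 130.3 z [-0.001  0.    -1.   ] F [-1.51 -0.12 -7.54] M [0.126 0.305 0.045] op 0.011 q6 -0.81
time: 12.3
position: [0.5343, 0.0251, 0.0893]
tool_rot: [0.161, -3.136, -0.0]
ft_force: [-2.0, 1.1, -7.0]
opening: 0.0114
t 12.3 pos [0.5343 0.0251 0.0893] yang 95.9 z [-0.001  0.    -1.   ] F [-1.95  1.14 -6.97] M [0.132 0.385 0.044] op 0.0114 q6 -0.21
```

```bash
python3 -m handwheel '{"offset":[[0,0,0],[0,0,0],[0,0,0],[0,0,0]],"delta_rot":[[0,0,-0.1],[0,0,-0.2],[0,0,-0.3],[0,0,-0.3]],"grip":[1,1,1,1]}'
python3 -c "from h import *;st()"
python3 -m handwheel '{"offset":[[0,0,0],[0,0,0],[0,0,4],[0,0,9],[-2,5,12]],"delta_rot":[[0,0,0],[0,0,0],[0,0,0],[0,0,0],[0,0,0]],"grip":[-0.2,-1,-1,-1,-1]}'
python3 -m handwheel '{"offset":[[-3,6,1],[-5,12,1],[-7,18,1],[-9,24,1],[-9,24,1]],"delta_rot":[[0,0,0],[0,0,0],[0,0,0],[0,0,0],[0,0,0]],"grip":[-1,-1,-1,-1,-1]}'
python3 - <<'E'
from h import *
st()
g=np.mean([env.grab_frame("side").astype(float) for _ in range(3)],0).astype(np.uint8)[:,:,::-1]
f=np.mean([env.grab_frame("top").astype(float) for _ in range(3)],0).astype(np.uint8)[:,:,::-1]
cv2.imwrite("pics/f_side.png",g);cv2.imwrite("pics/f_top.png",f)
a=cv2.resize(g[172:212,300:350],None,fx=8,fy=8,interpolation=cv2.INTER_CUBIC);b=cv2.resize(f[165:205,275:325],None,fx=8,fy=8,interpolation=cv2.INTER_CUBIC)
cv2.imwrite("pics/f.png",np.vstack([np.hstack([a,b]),np.hstack([cv2.resize(rect(f,"top",.05),(400,400))[:280],cv2.resize(rect(g,"side",.05),(400,400))[:280]])]))
E
python3 run.py f 0 12345678
```

```text
time: 12.8
position: [0.5343, 0.0252, 0.0893]
tool_rot: [-0.301, -3.126, -0.0]
ft_force: [-2.9, 0.5, -7.1]
opening: 0.0115
t 12.8 pos [0.5343 0.0252 0.0893] yang 79.0 z [-0.001  0.    -1.   ] F [-2.91  0.47 -7.14] M [ 0.211  0.437 -0.025] op 0.0115 q6 0.09
time: 13.42
position: [0.5182, 0.0733, 0.2129]
tool_rot: [0.31, 3.119, 0.0]
ft_force: [1.0, 0.6, 0.1]
opening: 0.0856
time: 14.05
position: [0.4239, 0.3186, 0.2204]
tool_rot: [0.293, 3.126, 0.003]
ft_force: [-0.4, 0.2, 0.3]
opening: 0.0856
t 14.05 pos [0.4239 0.3186 0.2204] yang 79.3 z [ 0.002  0.002 -1.   ] F [-0.45  0.24  0.32] M [0.023 0.013 0.02 ] op 0.0856 q6 0.68
top 1 (10.09, -5.0, 16, 0.051, 0.003, 0.003, [241.0, 13.0, -78.0, -129.0, -58.0])
top 2 (10.59, -5.0, 24, 0.051, 0.003, 0.003, [244.0, 20.0, -85.0, -81.0, -65.0])
top 3 (10.21, -5.0, 24, 0.051, 0.003, 0.003, [245.0, 15.0, -87.0, -77.0, -60.0])
top 4 (9.6, 0.0, 16, 0.046, 0.0015, 0.0015, [232.0, 21.0, -80.0, -106.0, -53.0])
top 5 (9.77, 0.0, 24, 0.051, 0.003, 0.003, [246.0, 10.0, -89.0, -99.0, -56.0])
top 6 (9.4, 0.0, 24, 0.046, 0.0015, 0.003, [243.0, 20.0, -93.0, -110.0, -63.0])
top 7 (9.86, -5.0, 24, 0.051, 0.003, 0.003, [241.0, 15.0, -76.0, -91.0, -58.0])
top 8 (9.25, 0.0, 24, 0.046, 0.0015, 0.003, [243.0, 21.0, -94.0, -107.0, -63.0])
side 1 (20.09, 0.0, 16, 0.046, 0.0015, 0.003, [257.0, 28.0, -143.0, -207.0, -80.0])
side 2 (20.84, -5.0, 24, 0.046, 0.0015, 0.003, [261.0, 81.0, -151.0, -182.0, -132.0])
side 3 (20.19, -5.0, 24, 0.051, 0.0015, 0.003, [261.0, 34.0, -151.0, -120.0, -86.0])
side 4 (18.23, 5.0, 24, 0.046, 0.0015, 0.003, [266.0, 7.0, -160.0, -115.0, -65.0])
side 5 (19.93, 5.0, 24, 0.046, 0.0015, 0.003, [264.0, 7.0, -155.0, -112.0, -63.0])
side 6 (18.56, 5.0, 24, 0.046, 0.0015, 0.003, [265.0, 21.0, -158.0, -133.0, -78.0])
side 7 (20.22, -5.0, 24, 0.046, 0.0015, 0.003, [256.0, -2.0, -135.0, -174.0, -48.0])
side 8 (18.31, 5.0, 16, 0.046, 0.0015, 0.003, [268.0, 20.0, -164.0, -181.0, -78.0])
```

View pics/f.png

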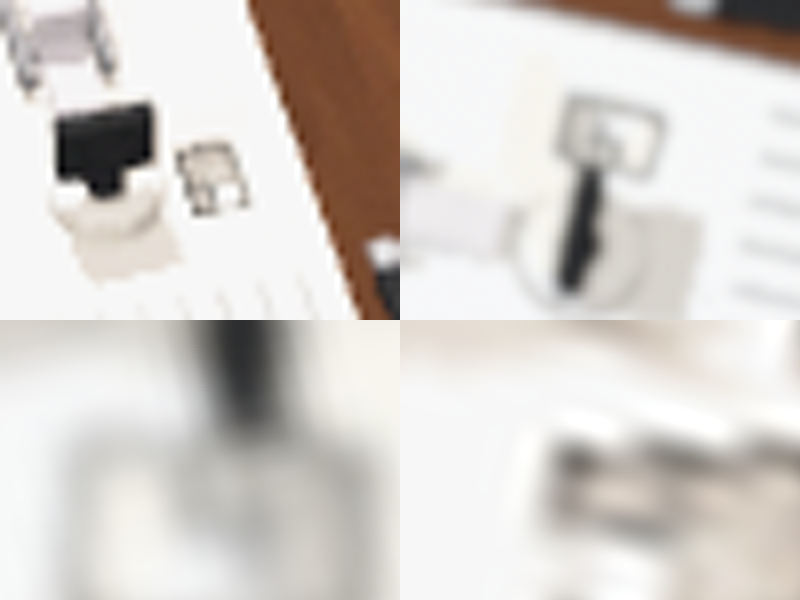

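Run:
```python
from h import *
o=[]
for t in "df":
    f=cv2.imread(f"pics/{t}_top.png");g=cv2.imread(f"pics/{t}_side.png")
    a=cv2.rotate(cv2.resize(f[172:192,289:314],None,fx=16,fy=16,interpolation=cv2.INTER_CUBIC),cv2.ROTATE_180)
    b=cv2.rotate(cv2.resize(g[187:207,316:336],None,fx=16,fy=16,interpolation=cv2.INTER_CUBIC),cv2.ROTATE_90_CLOCKWISE)
    st_=lambda x:cv2.normalize(x,None,0,255,cv2.NORM_MINMAX)
    a=np.clip((a.astype(float)-150)*2.6,0,255).astype(np.uint8);b=np.clip((b.astype(float)-90)*1.6,0,255).astype(np.uint8)
    o.append(np.hstack([a,b]))
cv2.imwrite("pics/df.png",cv2.resize(np.vstack(o),None,fx=.9,fy=.9))
```

```text
(no output)
```

View pics/df.png

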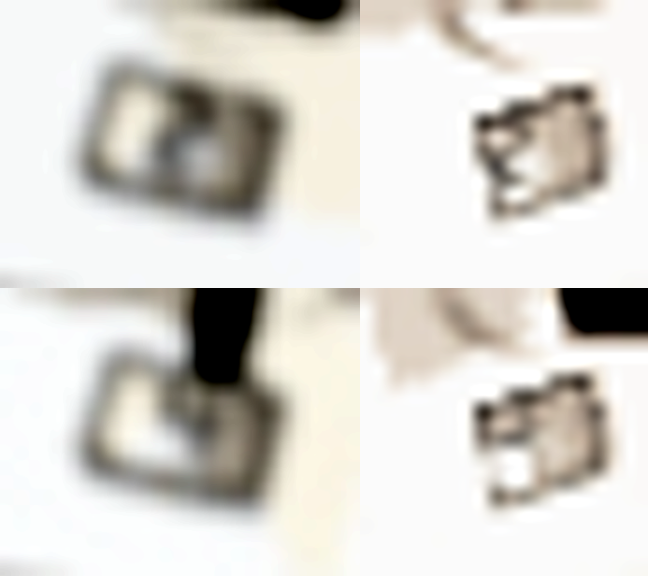

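```bash
cat > run2.py <<'E'
from fit import *
fonts=[cv2.FONT_HERSHEY_SIMPLEX,cv2.FONT_HERSHEY_DUPLEX]
def go(tag,digs,ex):
  for n,box,s in(("top",(285,168,320,200),.9),("side",(308,178,345,208),.4)):
    f=cv2.imread(f"pics/{tag}_{n}.png");gr=cv2.cvtColor(f,cv2.COLOR_BGR2GRAY).astype(float)[box[1]:box[3],box[0]:box[2]]
    dark=cv2.dilate((gr<110).astype(np.uint8),np.ones((3,3)))>0 if (ex and n=="top") else np.zeros(gr.shape,bool)
    res={}
    for sx in(0,.0015,.003):
     for sy in(0,.0015,.003):
      P=[PS[0]+sx,PS[1]+sy,PS[2]]
      W=win(n,box,P,(9.5,15.5));F=win(n,box,P,(12,18));fr=np.clip(F-W,0,1)
      reg=(down(win(n,box,P,(11,17)),s=.3)>.5)&~dark
      Wd=down(W,s=s);Fd=down(fr,s=s)
      for z in(.045,.051):
       shd=[down(W*win(n,box,P,(30,20),z=z,off=(0,20+e)),s=s) for e in(-6,-3,0,3,6)]
       for d in digs:
        for ang in(-4,-2,0,2,4):
         for th in(16,22,28):
          for fo in fonts:
           T0=big(n,d,ang,z,P,th,box,fo)*W;T=down(T0,s=s)
           for sh in shd:
            A=np.stack([x[reg] for x in(np.ones_like(T),Wd,Fd,T,sh)],1);y=gr[reg]
            c,*_=np.linalg.lstsq(A,y,rcond=None);e=np.sqrt(np.mean((A@c-y)**2))
            if c[3]<-40 and (d not in res or e<res[d][0]): res[d]=(round(float(e),2),ang,th,fo,z,sx,sy,c.round().tolist())
    for d in res: print(tag,n,d,res[d])
go("d",(2,6),False);go("f",(4,8),True)
E
time python3 run2.py
```

```text
d top 2 (6.1, -2, 16, 0, 0.045, 0.0015, 0.0015, [232.0, 28.0, -105.0, -113.0, -52.0])
d top 6 (6.76, 4, 28, 0, 0.051, 0, 0, [248.0, 1.0, -123.0, -42.0, -36.0])
d side 2 (16.52, 2, 22, 0, 0.045, 0.0015, 0.003, [148.0, 122.0, -14.0, -198.0, -59.0])
d side 6 (17.52, -2, 16, 2, 0.051, 0.0015, 0.003, [204.0, 63.0, -88.0, -145.0, -57.0])
f top 4 (6.02, 4, 16, 0, 0.045, 0, 0, [237.0, 12.0, -96.0, -116.0, -42.0])
f top 8 (5.96, -2, 16, 0, 0.045, 0, 0.003, [249.0, 29.0, -118.0, -190.0, -78.0])
f side 4 (14.74, 4, 28, 0, 0.045, 0.0015, 0.003, [123.0, 159.0, 19.0, -98.0, -75.0])
f side 8 (14.65, 2, 16, 0, 0.051, 0.0015, 0.003, [110.0, 171.0, 34.0, -184.0, -73.0])
real	0m21.184s
user	0m21.545s
sys	0m0.256s
```

```bash
cat > syn.py <<'E'
from fit import *
import sys
def synth(n,d,ang,box,z=.046,s=.3,th=22,P=[PS[0]+.0015,PS[1]+.0025,PS[2]]):
    W=win(n,box,P,(9.5,15.5));F=win(n,box,P,(11,17));fr=np.clip(F-W,0,1)
    im=np.full(W.shape,246,np.float32);inn=243-35*win(n,box,P,(30,20),z=z,off=(0,20))
    T=big(n,d,ang,z,P,th,box,cv2.FONT_HERSHEY_SIMPLEX)
    inn=inn*(1-.85*T); im=np.where(F>0,40,im);im=np.where(W>0,inn,im)
    return down(im.astype(np.float32),s=s)
tag=sys.argv[1];a0=float(sys.argv[3])
rows=[]
for n,box,s in(("top",(289,172,314,192),.9),("side",(314,185,339,205),.35)):
    f=cv2.cvtColor(cv2.imread(f"pics/{tag}_{n}.png"),cv2.COLOR_BGR2GRAY)[box[1]:box[3],box[0]:box[2]].astype(np.float32)
    ims=[f]+[synth(n,int(d),a0,box,s=s) for d in sys.argv[2]]
    out=[]
    for x in ims:
        x=cv2.resize(x,None,fx=10,fy=10,interpolation=cv2.INTER_CUBIC);lo=150 if n=="top" else 60
        x=np.clip((x-lo)*255/(246-lo),0,255).astype(np.uint8)
        out.append(cv2.rotate(x,cv2.ROTATE_180) if n=="top" else cv2.resize(cv2.rotate(x,cv2.ROTATE_90_CLOCKWISE),(250,250)))
    rows.append(np.hstack(out))
cv2.imwrite(sys.argv[4],np.vstack(rows))
E
python3 syn.py f 48 0 pics/syn_f.png; python3 syn.py d 26 0 pics/syn_d.png
```

```text
(no output)
```

View pics/syn_f.png

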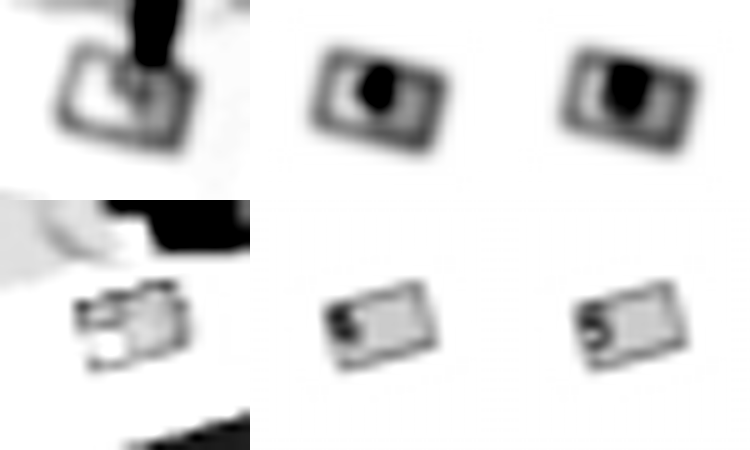

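View pics/syn_d.png

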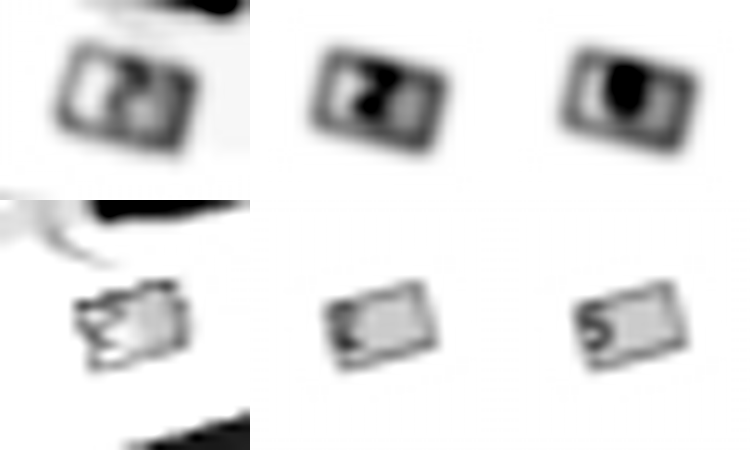

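```bash
python3 -m handwheel '{"offset":[[2.2,-6,0],[4.5,-12,0],[6.7,-18,0],[9,-24,0],[11.1,-28.9,0]],"delta_rot":[[0,0,0],[0,0,0],[0,0,0],[0,0,0],[0,0,0]],"grip":[-1,-1,-1,-1,-1]}'
python3 -m handwheel '{"offset":[[0,0,-3],[0,0,-8],[0,0,-9.5],[0,0,-9.5]],"delta_rot":[[0,0,0],[0,0,0],[0,0,0],[0,0,0]],"grip":[-1,-1,-1,-1]}'
python3 - <<'E'
from h import *
st()
g=env.grab_frame("side")
cv2.imwrite("pics/g_side.png",cv2.resize(g[130:240,240:370][:,:,::-1],None,fx=5,fy=5,interpolation=cv2.INTER_CUBIC))
E
```

```text
time: 14.98
position: [0.5363, 0.0222, 0.2197]
tool_rot: [0.308, 3.126, 0.0]
ft_force: [0.9, 1.6, -0.0]
opening: 0.0854
time: 15.48
position: [0.5352, 0.0253, 0.1241]
tool_rot: [-0.305, -3.125, -0.0]
ft_force: [-0.0, -0.1, 0.5]
opening: 0.0856
t 15.47 pos [0.5352 0.0253 0.1241] yang 78.9 z [-0.002  0.    -1.   ] F [-0.02 -0.1   0.47] M [-0.011  0.042  0.022] op 0.0856 q6 0.09
```

View pics/g_side.png

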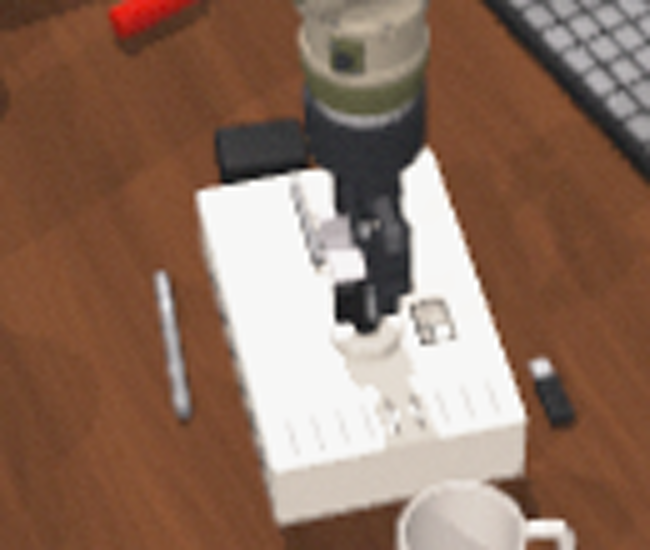

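```bash
python3 -m handwheel '{"offset":[[-0.1,0,-2],[-0.1,0,-3.9],[-0.1,0,-3.9],[-0.1,0,-3.9],[-0.1,0,-3.9]],"delta_rot":[[0,0,0],[0,0,0],[0,0,0],[0,0,0],[0,0,0]],"grip":[-1,-1,-0.2,0.4,0.65]}'
python3 -c "from h import *;st()"
python3 -m handwheel '{"offset":[[0,0,0],[0,0,0],[0,0,0]],"delta_rot":[[0,0,0],[0,0,0],[0,0,0]],"grip":[0.66,0.66,0.66]}'
python3 -c "from h import *;st()"
```

```text
time: 16.15
position: [0.536, 0.026, 0.0869]
tool_rot: [0.303, 3.124, 0.0]
ft_force: [-0.2, 0.7, 0.0]
opening: 0.0321
t 16.15 pos [0.536  0.026  0.0869] yang 78.9 z [ 0.003 -0.    -1.   ] F [-0.2   0.69  0.02] M [0.025 0.019 0.014] op 0.0321 q6 0.09
time: 16.52
position: [0.5348, 0.026, 0.0855]
tool_rot: [0.303, 3.127, 0.0]
ft_force: [-0.2, -0.2, -0.4]
opening: 0.0146
t 16.52 pos [0.5348 0.026  0.0855] yang 78.9 z [ 0.  0. -1.] F [-0.17 -0.19 -0.41] M [0.032 0.006 0.033] op 0.0146 q6 0.09
```

```bash
python3 -m handwheel '{"offset":[[0,0,0],[0,0,0],[0,0,0],[0,0,0],[0,0,0]],"delta_rot":[[0,0,0],[0,0,-0.02],[0,0,-0.04],[0,0,-0.06],[0,0,-0.07]],"grip":[0.7,0.7,0.7,0.7,0.7]}'
python3 -c "from h import *;st()"
python3 -m handwheel '{"offset":[[0,0,0],[0,0,0],[0,0,0],[0,0,0]],"delta_rot":[[0,0,-0.01],[0,0,-0.02],[0,0,-0.03],[0,0,-0.03]],"grip":[0.7,0.7,0.7,0.7]}'
python3 -c "from h import *;st()"
python3 -m handwheel '{"offset":[[0,0,0],[0,0,0],[0,0,0],[0,0,0]],"delta_rot":[[0,0,-0.01],[0,0,-0.02],[0,0,-0.03],[0,0,-0.03]],"grip":[0.7,0.7,0.7,0.7]}'
python3 -c "from h import *;st()"
```

```text
time: 17.15
position: [0.535, 0.0259, 0.0854]
tool_rot: [0.414, 3.114, -0.0]
ft_force: [-0.2, -1.0, -1.2]
opening: 0.013
t 17.15 pos [0.535  0.0259 0.0854] yang 74.9 z [ 0. -0. -1.] F [-0.24 -1.04 -1.18] M [-0.441 -0.147  0.197] op 0.013 q6 0.16
time: 17.65
position: [0.5349, 0.0259, 0.0854]
tool_rot: [0.459, 3.108, -0.0]
ft_force: [0.7, -1.5, -1.3]
opening: 0.0127
t 17.65 pos [0.5349 0.0259 0.0854] yang 73.2 z [ 0. -0. -1.] F [ 0.67 -1.5  -1.26] M [-0.432 -0.268  0.067] op 0.0127 q6 0.19
time: 18.15
position: [0.5349, 0.026, 0.0854]
tool_rot: [-0.506, -3.101, -0.0]
ft_force: [1.1, -2.1, -3.5]
opening: 0.013
t 18.15 pos [0.5349 0.026  0.0854] yang 71.5 z [-0.  0. -1.] F [ 1.08 -2.06 -3.54] M [-0.495 -0.285  0.061] op 0.013 q6 0.22
```

```bash
python3 -m handwheel '{"offset":[[0,-0.07,0],[0,-0.07,0],[0,-0.07,0],[0,-0.07,0]],"delta_rot":[[0,0,0],[0,0,0],[0,0,0],[0,0,0]],"grip":[0.69,0.68,0.68,0.68]}'
python3 -c "from h import *;st()"
python3 -m handwheel '{"offset":[[0,0,0],[0,0,0],[0,0,0],[0,0,0]],"delta_rot":[[0,0,-0.01],[0,0,-0.02],[0,0,-0.03],[0,0,-0.03]],"grip":[0.68,0.68,0.68,0.68]}'
python3 -c "from h import *;st()"
python3 -m handwheel '{"offset":[[0,0,0],[0,0,0],[0,0,0],[0,0,0]],"delta_rot":[[0,0,-0.01],[0,0,-0.02],[0,0,-0.03],[0,0,-0.03]],"grip":[0.68,0.68,0.68,0.68]}'
python3 -c "from h import *;st()"
```

```text
time: 18.65
position: [0.5348, 0.0255, 0.0855]
tool_rot: [-0.505, -3.101, -0.001]
ft_force: [0.0, 0.5, -0.8]
opening: 0.0137
t 18.65 pos [0.5348 0.0255 0.0855] yang 71.5 z [ 0.  0. -1.] F [ 0.01  0.53 -0.76] M [-0.057 -0.033  0.003] op 0.0137 q6 0.22
time: 19.15
position: [0.5349, 0.0254, 0.0854]
tool_rot: [0.552, 3.093, 0.0]
ft_force: [-0.8, -0.1, 0.1]
opening: 0.0138
t 19.15 pos [0.5349 0.0254 0.0854] yang 69.8 z [ 0.  0. -1.] F [-0.83 -0.09  0.13] M [0.094 0.008 0.05 ] op 0.0138 q6 0.25
time: 19.65
position: [0.5349, 0.0253, 0.0854]
tool_rot: [0.598, 3.084, 0.0]
ft_force: [1.3, 0.3, -0.2]
opening: 0.0135
t 19.65 pos [0.5349 0.0253 0.0854] yang 68.0 z [ 0.  0. -1.] F [ 1.29  0.34 -0.2 ] M [0.048 0.021 0.111] op 0.0135 q6 0.28
```

```bash
python3 -m handwheel '{"offset":[[0,0,0],[0,0,0],[0,0,0]],"delta_rot":[[0,0,-0.01],[0,0,-0.02],[0,0,-0.02]],"grip":[0.68,0.68,0.68]}'
python3 -c "from h import *;st()"
python3 -m handwheel '{"offset":[[0,0,0],[0,0,0],[0,0,0]],"delta_rot":[[0,0,-0.01],[0,0,-0.02],[0,0,-0.02]],"grip":[0.68,0.68,0.68]}'
python3 - <<'E'
from h import *
st()
g=env.grab_frame("side")
cv2.imwrite("pics/i_side.png",cv2.resize(g[130:240,240:370][:,:,::-1],None,fx=5,fy=5,interpolation=cv2.INTER_CUBIC))
E
```

```text
time: 20.02
position: [0.5349, 0.0253, 0.0854]
tool_rot: [0.629, 3.078, 0.0]
ft_force: [0.5, 0.0, -1.3]
opening: 0.0136
t 20.02 pos [0.5349 0.0253 0.0854] yang 66.9 z [ 0.  0. -1.] F [ 0.48  0.02 -1.33] M [ 0.035 -0.064  0.142] op 0.0136 q6 0.3
time: 20.4
position: [0.5348, 0.0253, 0.0853]
tool_rot: [-0.66, -3.071, 0.0]
ft_force: [1.3, -1.1, -1.4]
opening: 0.0133
t 20.4 pos [0.5348 0.0253 0.0853] yang 65.7 z [-0. -0. -1.] F [ 1.26 -1.14 -1.39] M [-0.025 -0.194  0.085] op 0.0133 q6 0.32
```

View pics/i_side.png

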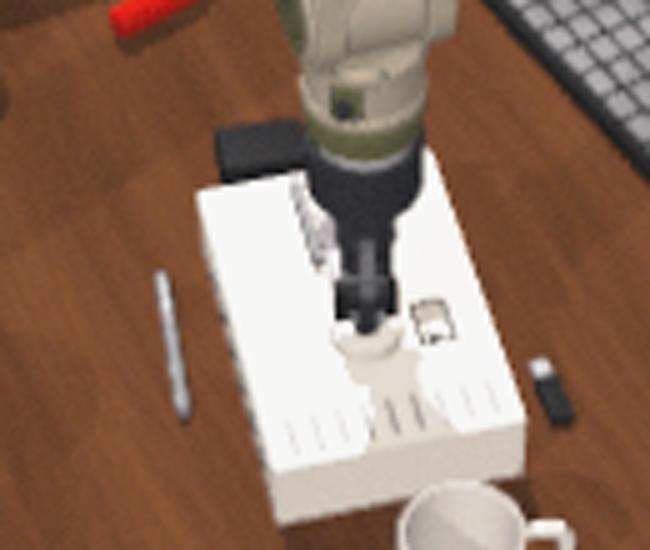

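```bash
for i in 1; do :; done
python3 -m handwheel '{"offset":[[0,0,0],[0,0,0],[0,0,0]],"delta_rot":[[0,0,-0.01],[0,0,-0.02],[0,0,-0.02]],"grip":[0.68,0.68,0.68]}'
python3 -c "from h import *;st()"
python3 -m handwheel '{"offset":[[0,0,0],[0,0,0],[0,0,0]],"delta_rot":[[0,0,-0.01],[0,0,-0.02],[0,0,-0.02]],"grip":[0.68,0.68,0.68]}'
python3 -c "from h import *;st()"
python3 -m handwheel '{"offset":[[0,0,0],[0,0,0],[0,0,0]],"delta_rot":[[0,0,-0.01],[0,0,-0.02],[0,0,-0.02]],"grip":[0.68,0.68,0.68]}'
python3 -c "from h import *;st()"
```

```text
time: 20.82
position: [0.5347, 0.0253, 0.0855]
tool_rot: [-0.691, -3.064, 0.0]
ft_force: [0.6, -0.2, 0.1]
opening: 0.0134
t 20.82 pos [0.5347 0.0253 0.0855] yang 64.6 z [-0.  0. -1.] F [ 0.59 -0.23  0.06] M [-0.017  0.021  0.058] op 0.0134 q6 0.34
time: 21.2
position: [0.5348, 0.0253, 0.0855]
tool_rot: [0.722, 3.058, 0.0]
ft_force: [0.0, -0.4, 1.0]
opening: 0.0136
t 21.2 pos [0.5348 0.0253 0.0855] yang 63.4 z [ 0.  0. -1.] F [ 0.01 -0.39  0.99] M [-0.085  0.069  0.051] op 0.0136 q6 0.36
time: 21.58
position: [0.5348, 0.0253, 0.0855]
tool_rot: [0.752, 3.05, 0.0]
ft_force: [-0.8, 0.1, 1.0]
opening: 0.0139
t 21.57 pos [0.5348 0.0253 0.0855] yang 62.3 z [ 0.  0. -1.] F [-0.77  0.09  1.02] M [-0.024  0.102  0.078] op 0.0139 q6 0.38
```

```bash
python3 -m handwheel '{"offset":[[0,0,0],[0,0,0],[0,0,0]],"delta_rot":[[0,0,-0.01],[0,0,-0.02],[0,0,-0.02]],"grip":[0.68,0.68,0.68]}'
python3 -c "from h import *;st()"
python3 -m handwheel '{"offset":[[0,0,0],[0,0,0],[0,0,0]],"delta_rot":[[0,0,-0.01],[0,0,-0.02],[0,0,-0.02]],"grip":[0.68,0.68,0.68]}'
python3 -c "from h import *;st()"
python3 -m handwheel '{"offset":[[0,0,0],[0,0,0],[0,0,0]],"delta_rot":[[0,0,-0.01],[0,0,-0.02],[0,0,-0.02]],"grip":[0.68,0.68,0.68]}'
python3 -c "from h import *;st()"
python3 -m handwheel '{"offset":[[0,0,0],[0,0,0],[0,0,0]],"delta_rot":[[0,0,-0.01],[0,0,-0.02],[0,0,-0.02]],"grip":[0.68,0.68,0.68]}'
python3 - <<'E'
from h import *
st()
g=env.grab_frame("side")
cv2.imwrite("pics/j_side.png",cv2.resize(g[130:240,240:370][:,:,::-1],None,fx=5,fy=5,interpolation=cv2.INTER_CUBIC))
E
```

```text
time: 21.95
position: [0.5349, 0.0254, 0.0855]
tool_rot: [0.782, 3.043, 0.0]
ft_force: [-0.8, -0.4, 1.2]
opening: 0.0138
t 21.95 pos [0.5349 0.0254 0.0855] yang 61.2 z [ 0.  0. -1.] F [-0.83 -0.39  1.2 ] M [0.013 0.095 0.269] op 0.0138 q6 0.4
time: 22.32
position: [0.535, 0.0255, 0.0855]
tool_rot: [0.812, 3.035, 0.001]
ft_force: [-1.0, 1.5, 2.4]
opening: 0.0138
t 22.32 pos [0.535  0.0255 0.0855] yang 60.0 z [ 0.  0. -1.] F [-0.96  1.48  2.43] M [0.122 0.136 0.471] op 0.0138 q6 0.42
time: 22.7
position: [0.535, 0.0255, 0.0855]
tool_rot: [0.842, 3.026, 0.001]
ft_force: [-0.1, 1.9, 0.9]
opening: 0.0137
t 22.7 pos [0.535  0.0255 0.0855] yang 58.9 z [ 0.  0. -1.] F [-0.05  1.95  0.91] M [0.373 0.115 0.777] op 0.0137 q6 0.44
time: 23.08
position: [0.535, 0.0256, 0.0855]
tool_rot: [0.872, 3.018, 0.001]
ft_force: [0.6, 3.4, 3.0]
opening: 0.0137
t 23.07 pos [0.535  0.0256 0.0855] yang 57.8 z [ 0.  0. -1.] F [0.64 3.44 2.96] M [0.633 0.102 1.012] op 0.0137 q6 0.46
```

View pics/j_side.png

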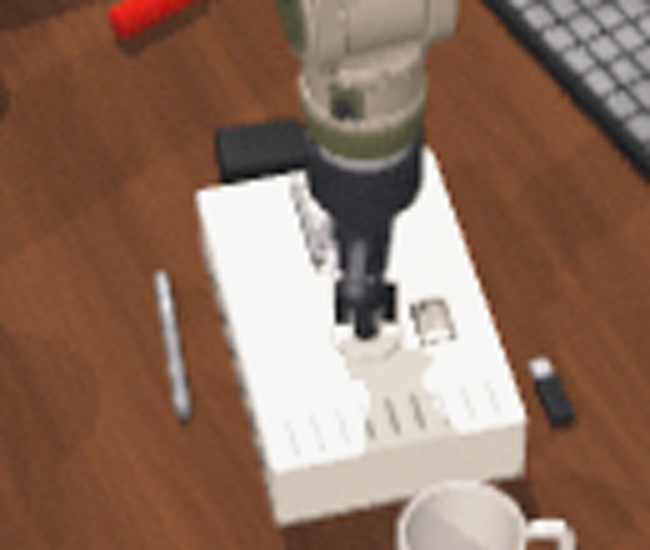

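```bash
python3 -m handwheel '{"offset":[[0,0,0],[0,0,0],[0,0,0],[0,0,0]],"delta_rot":[[0,0,0.05],[0,0,0.1],[0,0,0.15],[0,0,0.15]],"grip":[0.68,0.65,0.6,0.5]}'
python3 -c "from h import *;st()"
python3 -m handwheel '{"offset":[[0,0,0],[0,0,4],[0,0,9],[-1,4,12],[-3,8,13]],"delta_rot":[[0,0,0],[0,0,0],[0,0,0],[0,0,0],[0,0,0]],"grip":[-0.4,-0.4,-0.4,-0.4,-0.4]}'
python3 -m handwheel '{"offset":[[-2,6,0],[-3,12,0],[-5,18,0],[-6,22,0],[-6,22,0]],"delta_rot":[[0,0,0],[0,0,0],[0,0,0],[0,0,0],[0,0,0]],"grip":[-0.4,-0.4,-0.4,0,0.5]}'
python3 - <<'E'
from h import *
st()
g=np.mean([env.grab_frame("side").astype(float) for _ in range(3)],0).astype(np.uint8)[:,:,::-1]
f=np.mean([env.grab_frame("top").astype(float) for _ in range(3)],0).astype(np.uint8)[:,:,::-1]
cv2.imwrite("pics/k_side.png",g);cv2.imwrite("pics/k_top.png",f)
a=cv2.resize(g[150:220,285:350],None,fx=6,fy=6,interpolation=cv2.INTER_CUBIC);b=cv2.resize(f[150:220,255:320],None,fx=6,fy=6,interpolation=cv2.INTER_CUBIC)
cv2.imwrite("pics/k.png",np.hstack([a,b]))
E
python3 syn.py k 48 -10 pics/syn_k.png
```

```text
time: 23.62
position: [0.5347, 0.0246, 0.0851]
tool_rot: [-0.649, -3.074, 0.002]
ft_force: [-0.2, 0.1, -0.3]
opening: 0.0214
t 23.62 pos [0.5347 0.0246 0.0851] yang 66.2 z [-0.001 -0.001 -1.   ] F [-0.22  0.09 -0.27] M [-0.008 -0.053 -0.001] op 0.0214 q6 0.31
time: 24.25
position: [0.5065, 0.1056, 0.2178]
tool_rot: [0.648, 3.069, 0.002]
ft_force: [-0.3, 0.4, -0.6]
opening: 0.0601
time: 24.88
position: [0.4438, 0.3277, 0.2152]
tool_rot: [0.639, 3.076, 0.0]
ft_force: [-0.7, -1.3, -0.0]
opening: 0.0256
t 24.88 pos [0.4438 0.3277 0.2152] yang 66.5 z [ 0.  0. -1.] F [-0.7  -1.3  -0.03] M [-0.051 -0.019 -0.003] op 0.0256 q6 0.9
```

View pics/k.png

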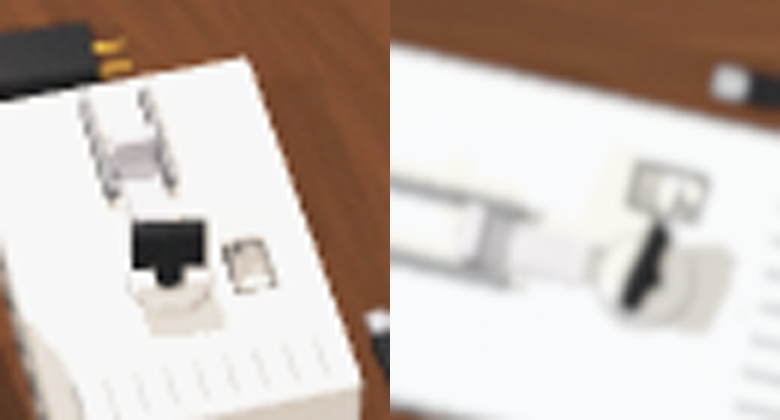

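View pics/syn_k.png

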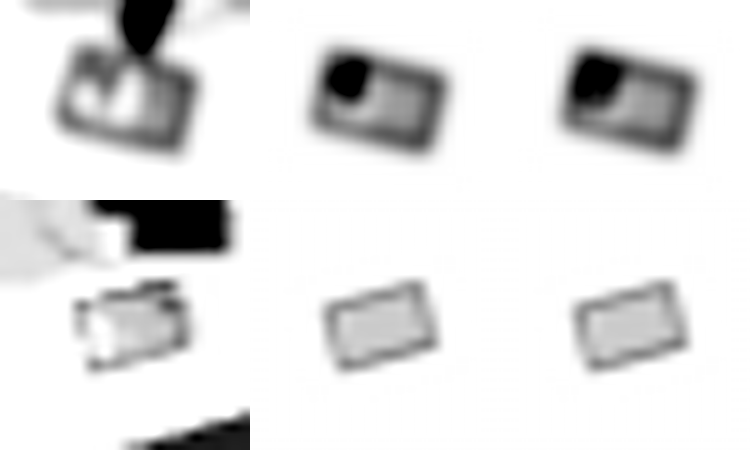

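```bash
python3 -m handwheel '{"offset":[[2.4,-3.5,0],[4.8,-7,0],[7,-10.5,0],[9.5,-14,0],[11.6,-17.3,0]],"delta_rot":[[0,0,-0.17],[0,0,-0.34],[0,0,-0.51],[0,0,-0.68],[0,0,-0.85]],"grip":[1,1,1,1,1]}'
python3 -m handwheel '{"offset":[[0,0,0],[0,0,-2],[0,0,-4],[0,0,-6],[0,0,-6]],"delta_rot":[[0,0,-0.17],[0,0,-0.34],[0,0,-0.51],[0,0,-0.51],[0,0,-0.51]],"grip":[1,1,1,1,1]}'
python3 -c "
from h import *;st();p=env.state()['position'];a=np.array([.534,.0255]);u=np.array([.205,.979]);print('d',(p[:2]-a)@u,'lat',(p[:2]-a)@[.979,-.205])
for uv in [(271.7,188)]: q=ray('top',*uv,.093);print((q[:2]-a)@u,(q[:2]-a)@[.979,-.205])"
```

```text
time: 25.8
position: [0.5619, 0.1497, 0.2156]
tool_rot: [1.865, 2.528, 0.0]
ft_force: [-0.2, 0.5, 1.1]
opening: -0.0002
time: 26.42
position: [0.5597, 0.151, 0.1539]
tool_rot: [-2.435, -1.982, 0.005]
ft_force: [0.3, -0.9, -0.4]
opening: -0.0001
t 26.43 pos [0.5597 0.151  0.1539] yang -11.7 z [-0.003 -0.001 -1.   ] F [ 0.34 -0.9  -0.37] M [ 0.     0.003 -0.005] op -0.0001 q6 1.9
d 0.12816136765343455 lat -0.0005724171334791257
0.07615973180389574 0.0007393132468217871
```

```bash
python3 -m handwheel '{"offset":[[0,0,-3],[0,0,-5.5],[0,0,-7.4],[0,0,-7.4]],"delta_rot":[[0,0,0],[0,0,0],[0,0,0],[0,0,0]],"grip":[1,1,1,1]}'
python3 - <<'E'
from h import *
st()
g=env.grab_frame("side")
cv2.imwrite("pics/l_side.png",cv2.resize(g[130:240,240:370][:,:,::-1],None,fx=5,fy=5,interpolation=cv2.INTER_CUBIC))
E
```

```text
time: 26.92
position: [0.5603, 0.1517, 0.081]
tool_rot: [-2.435, -1.984, 0.003]
ft_force: [-0.2, -0.5, -0.1]
opening: 0.0002
t 26.93 pos [0.5603 0.1517 0.081 ] yang -11.7 z [-0.002 -0.    -1.   ] F [-0.23 -0.5  -0.07] M [-0.053 -0.011 -0.015] op 0.0002 q6 1.9
```

View pics/l_side.png

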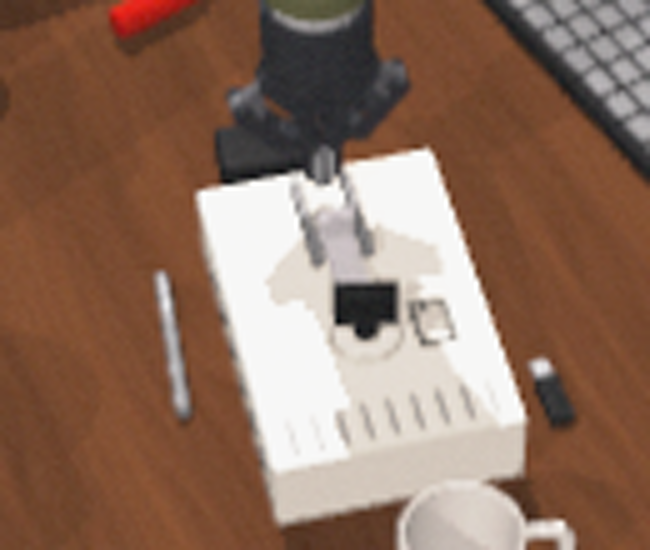

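```bash
cat >> h.py <<'E'
def dd():
    p=env.state()['position'];a=np.array([.534,.0255]);u=np.array([.205,.979]);f=env.state()['ft_force'];print('d',((p[:2]-a)@u).round(4),'lat',((p[:2]-a)@[.979,-.205]).round(4),'Fu',(f[:2]@u).round(2))
E
python3 -m handwheel '{"offset":[[-0.15,-0.7,0],[-0.3,-1.4,0],[-0.42,-2.0,0],[-0.42,-2.0,0]],"delta_rot":[[0,0,0],[0,0,0],[0,0,0],[0,0,0]],"grip":[1,1,1,1]}'
python3 -c "from h import *;st();dd()"
python3 -m handwheel '{"offset":[[-0.05,-0.25,0],[-0.1,-0.5,0],[-0.1,-0.5,0]],"delta_rot":[[0,0,0],[0,0,0],[0,0,0]],"grip":[1,1,1]}'
python3 -c "from h import *;st();dd()"
python3 -m handwheel '{"offset":[[-0.05,-0.25,0],[-0.1,-0.5,0],[-0.1,-0.5,0]],"delta_rot":[[0,0,0],[0,0,0],[0,0,0]],"grip":[1,1,1]}'
python3 -c "from h import *;st();dd()"
```

```text
time: 27.48
position: [0.5567, 0.1317, 0.0818]
tool_rot: [2.435, 1.984, 0.001]
ft_force: [-1.5, -0.2, 0.0]
opening: -0.0001
t 27.48 pos [0.5567 0.1317 0.0818] yang -11.7 z [ 0.  0. -1.] F [-1.53 -0.24  0.02] M [ 0.02   0.056 -0.015] op -0.0001 q6 1.87
d 0.1086 lat 0.0005 Fu -0.55
time: 27.85
position: [0.5556, 0.1272, 0.0814]
tool_rot: [-2.435, -1.985, 0.0]
ft_force: [-0.3, -0.3, 0.0]
opening: -0.0001
t 27.85 pos [0.5556 0.1272 0.0814] yang -11.6 z [-0. -0. -1.] F [-0.32 -0.34  0.04] M [ 0.024  0.006 -0.034] op -0.0001 q6 1.86
d 0.104 lat 0.0003 Fu -0.4
time: 28.22
position: [0.5546, 0.1223, 0.0814]
tool_rot: [-2.435, -1.985, -0.0]
ft_force: [0.7, 1.0, -0.6]
opening: 0.0003
t 28.23 pos [0.5546 0.1223 0.0814] yang -11.6 z [ 0.  0. -1.] F [ 0.68  1.04 -0.55] M [ 0.199 -0.011  0.002] op 0.0003 q6 1.85
d 0.099 lat 0.0003 Fu 1.15
```

```bash
python3 -m handwheel '{"offset":[[-0.05,-0.25,0],[-0.1,-0.45,0],[-0.1,-0.45,0]],"delta_rot":[[0,0,0],[0,0,0],[0,0,0]],"grip":[1,1,1]}'
python3 -c "from h import *;st();dd()"
python3 -m handwheel '{"offset":[[-0.04,-0.2,0],[-0.06,-0.3,0],[-0.06,-0.3,0]],"delta_rot":[[0,0,0],[0,0,0],[0,0,0]],"grip":[1,1,1]}'
python3 -c "from h import *;st();dd()"
python3 -m handwheel '{"offset":[[-0.04,-0.2,0],[-0.06,-0.3,0],[-0.06,-0.3,0]],"delta_rot":[[0,0,0],[0,0,0],[0,0,0]],"grip":[1,1,1]}'
python3 -c "from h import *;st();dd()"
```

```text
time: 28.6
position: [0.5536, 0.1175, 0.0814]
tool_rot: [2.435, 1.985, -0.0]
ft_force: [0.5, 1.0, -0.4]
opening: 0.0001
t 28.6 pos [0.5536 0.1175 0.0814] yang -11.6 z [ 0. -0. -1.] F [ 0.51  1.04 -0.44] M [ 0.145 -0.085 -0.049] op 0.0001 q6 1.84
d 0.0941 lat 0.0003 Fu 1.12
time: 28.98
position: [0.553, 0.1147, 0.0814]
tool_rot: [2.435, 1.985, -0.0]
ft_force: [0.1, 0.5, -1.1]
opening: -0.0
t 28.98 pos [0.553  0.1147 0.0814] yang -11.6 z [-0. -0. -1.] F [ 0.14  0.53 -1.06] M [ 0.165 -0.051  0.014] op -0.0 q6 1.84
d 0.0912 lat 0.0003 Fu 0.55
time: 29.35
position: [0.5524, 0.1117, 0.0814]
tool_rot: [2.435, 1.985, -0.0]
ft_force: [-0.4, 0.7, -0.5]
opening: 0.0002
t 29.35 pos [0.5524 0.1117 0.0814] yang -11.6 z [ 0. -0. -1.] F [-0.36  0.65 -0.48] M [0.227 0.065 0.018] op 0.0002 q6 1.83
d 0.0881 lat 0.0004 Fu 0.56
```

```bash
python3 -m handwheel '{"offset":[[-0.02,-0.1,0],[-0.04,-0.2,0],[-0.04,-0.2,0]],"delta_rot":[[0,0,0],[0,0,0],[0,0,0]],"grip":[1,1,1]}'
python3 -c "from h import *;st();dd()"
python3 -m handwheel '{"offset":[[-0.02,-0.1,0],[-0.03,-0.15,0],[-0.03,-0.15,0]],"delta_rot":[[0,0,0],[0,0,0],[0,0,0]],"grip":[1,1,1]}'
python3 - <<'E'
from h import *
st();dd()
g=env.grab_frame("side")
cv2.imwrite("pics/m_side.png",cv2.resize(g[130:240,240:370][:,:,::-1],None,fx=5,fy=5,interpolation=cv2.INTER_CUBIC))
E
```

```text
time: 29.72
position: [0.552, 0.1097, 0.0814]
tool_rot: [2.435, 1.985, -0.0]
ft_force: [-1.1, -0.1, 0.1]
opening: -0.0004
t 29.73 pos [0.552  0.1097 0.0814] yang -11.6 z [-0. -0. -1.] F [-1.14 -0.14  0.08] M [ 0.227 -0.016  0.015] op -0.0004 q6 1.83
d 0.0861 lat 0.0003 Fu -0.37
time: 30.1
position: [0.5517, 0.1082, 0.0814]
tool_rot: [2.435, 1.985, -0.0]
ft_force: [-0.5, 0.7, -0.2]
opening: 0.0001
t 30.1 pos [0.5517 0.1082 0.0814] yang -11.6 z [-0. -0. -1.] F [-0.51  0.71 -0.21] M [ 0.281  0.065 -0.026] op 0.0001 q6 1.82
d 0.0846 lat 0.0004 Fu 0.59
```

View pics/m_side.png

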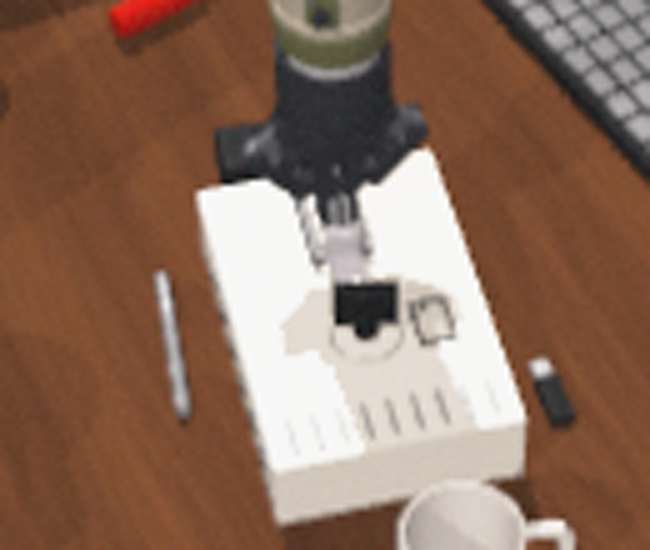

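```bash
python3 -m handwheel '{"offset":[[-0.02,-0.1,0],[-0.02,-0.1,0],[-0.02,-0.1,0]],"delta_rot":[[0,0,0],[0,0,0],[0,0,0]],"grip":[1,1,1]}'
python3 -c "from h import *;st();dd()"
python3 -m handwheel '{"offset":[[-0.02,-0.1,0],[-0.02,-0.1,0],[-0.02,-0.1,0]],"delta_rot":[[0,0,0],[0,0,0],[0,0,0]],"grip":[1,1,1]}'
python3 -c "from h import *;st();dd()"
```

```text
time: 30.52
position: [0.5516, 0.1075, 0.0814]
tool_rot: [-2.434, -1.986, -0.001]
ft_force: [-0.9, 3.1, -0.7]
opening: -0.0003
t 30.52 pos [0.5516 0.1075 0.0814] yang -11.6 z [ 0.  0. -1.] F [-0.87  3.08 -0.71] M [ 0.562  0.073 -0.05 ] op -0.0003 q6 1.82
d 0.0839 lat 0.0004 Fu 2.84
time: 30.9
position: [0.5516, 0.1074, 0.0815]
tool_rot: [-2.433, -1.986, -0.003]
ft_force: [0.7, 6.2, 1.1]
opening: 0.0002
t 30.9 pos [0.5516 0.1074 0.0815] yang -11.6 z [ 0.001  0.002 -1.   ] F [0.68 6.16 1.07] M [ 1.227 -0.038  0.029] op 0.0002 q6 1.82
d 0.0838 lat 0.0004 Fu 6.17
```

```bash
python3 -m handwheel '{"offset":[[0.1,0.5,0],[0.3,1.5,0],[0.5,2.5,3],[0.5,3,8],[0.5,5,13]],"delta_rot":[[0,0,0],[0,0,0],[0,0,0],[0,0,0],[0,0,0]],"grip":[1,1,1,1,1]}'
python3 -m handwheel '{"offset":[[-3,5,1],[-6,10,1],[-9,15,1],[-11,19,1],[-11,19,1]],"delta_rot":[[0,0,0],[0,0,0],[0,0,0],[0,0,0],[0,0,0]],"grip":[1,1,1,1,1]}'
python3 - <<'E'
from h import *
st()
g=np.mean([env.grab_frame("side").astype(float) for _ in range(3)],0).astype(np.uint8)[:,:,::-1]
f=np.mean([env.grab_frame("top").astype(float) for _ in range(3)],0).astype(np.uint8)[:,:,::-1]
cv2.imwrite("pics/n_side.png",g);cv2.imwrite("pics/n_top.png",f)
a=cv2.resize(g[150:220,285:350],None,fx=6,fy=6,interpolation=cv2.INTER_CUBIC);b=cv2.resize(f[150:220,255:320],None,fx=6,fy=6,interpolation=cv2.INTER_CUBIC)
cv2.imwrite("pics/n.png",np.hstack([a,b]))
E
```

```text
time: 31.52
position: [0.5563, 0.1561, 0.2125]
tool_rot: [2.436, 1.984, -0.002]
ft_force: [1.7, 0.7, 1.0]
opening: -0.0003
time: 32.15
position: [0.4447, 0.349, 0.2215]
tool_rot: [2.429, 1.991, 0.0]
ft_force: [1.1, 0.1, -0.3]
opening: 0.0
t 32.15 pos [0.4447 0.349  0.2215] yang -11.3 z [ 0. -0. -1.] F [ 1.08  0.1  -0.27] M [ 0.058  0.006 -0.037] op 0.0 q6 2.29
```

View pics/n.png

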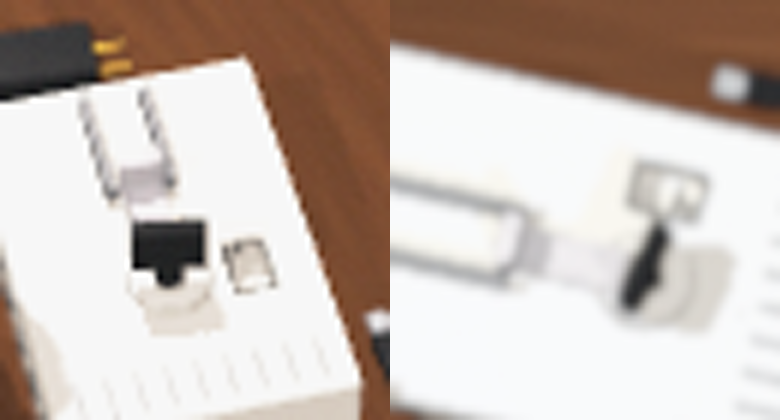

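View pics/n_top.png

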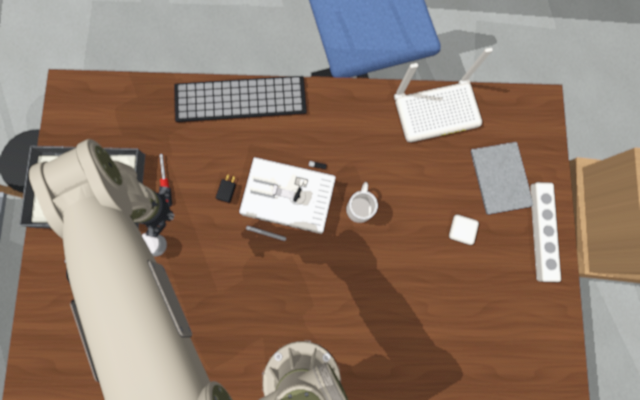

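The bolt's tab has moved to the drum end of its rails, near (344, 191) in the top picture. Its nose overlaps the collar, the bar sits slightly clockwise of mid-window, and nothing else on the desk has shifted.

```bash
python3 -c "
from bench import env
print(env.finish_job())"
```

```text
the job is handed in; nothing more can be done
None
```

The selector is set to 4, the drum has dropped into its slot there, and the bolt is pushed home over the collar. I handed the job in at about 32 s of the 72 s allowed.

**What I did:** I gripped the bar, lifted the drum off the tongue and turned it clockwise, letting go once at 2 and once near 4 to read the window. Then, with the jaws loose around the bar, I turned it slowly clockwise until it caught. Finally I pushed the tab from behind with the closed fingers.

**Last checks:**
- **Drum:** It caught and stopped turning with the 4 about 10 degrees clockwise of mid-window (my estimate). The bolt passed the 8 mm point without resistance, so the drum was home.
- **Bolt:** It slid with about 1 N and stopped within about 0.2 mm of where I expected its end stop, at about 6 N. The last pictures show the tab at the drum end of its rails.
- **Bystanders:** In the last top picture the things I could see looked unmoved. The arm partly covers the tin and screwdriver, so I could not fully check those two.

**What disagreed or went less well:**
- **Reading the numeral:** It is only a few pixels tall. My computed match could not tell 4 from 8. I settled on 4 by eye, because its lower left is empty. The numeral two steps earlier also matched 2 better than 6.
- **Force on the drum:** After the drum caught, I kept turning about 3 degrees further before backing off. The wrist moment reached about 1.0 N m, more than was needed to feel the stop.

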